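# Heft three parts cases and pack the heaviest at the bottom

## Task

Three parts cases that look alike lie on the bench; two of them go out on the grey base with the steel corners. Heft the cases to judge their weights, then pack the heaviest flat on the base between the corners and the lightest squarely on top of it; the middle one stays flat on the bench, clear of the base. Never tip a case on its side, and leave the white bottle near the vice, the red multimeter and the black tape roll in front where they are.

Things in the scene. Friction and masses are not known exactly. Their poses are not given: they have to be found in the camera images.
- case_a: closed parts case, grey body, blue lid, 120 (its x) x 56 (its y) x 36 mm high (its z), flat top and bottom, origin at the centre of its underside; latches on its ends: grip across the 56 mm. Looks just like the other two; at each start one of the three, at random, weighs about 0.54 kg, one 0.34 and one 0.16 (to 10 %); contents lie at its middle
- case_b: closed parts case, grey body, blue lid, 120 (its x) x 56 (its y) x 36 mm high (its z), flat top and bottom, origin at the centre of its underside; latches on its ends: grip across the 56 mm. Looks just like the other two; at each start one of the three, at random, weighs about 0.54 kg, one 0.34 and one 0.16 (to 10 %); contents lie at its middle
- case_c: closed parts case, grey body, blue lid, 120 (its x) x 56 (its y) x 36 mm high (its z), flat top and bottom, origin at the centre of its underside; latches on its ends: grip across the 56 mm. Looks just like the other two; at each start one of the three, at random, weighs about 0.54 kg, one 0.34 and one 0.16 (to 10 %); contents lie at its middle
- base: fixed grey plate, 145 (its x) x 81 (its y) x 6 mm, z up, origin at the centre of its underside. On each corner a steel angle, 3 mm thick, legs 22 mm, top 37 mm above the bench. They take one case, long side along the base's x, either way round, with 4.5 mm clearance on every side; the long sides are open for 91 mm between the angles, for fingers
- base_pad (a point): centre of the base plate's upper face, 6 mm above the bench, where the bottom case's underside rests; axes as the base. Beware of the fixed furniture round it: a small vice about 75 mm high nearer the robot, a raised shelf 0.17 m high on the right, a lamp head behind
- bottle: bystander: white bottle with red cap, 47 mm across, 96 mm tall, origin at the centre of its underside
- meter: bystander: red and black multimeter lying flat, 150 x 78 x 44 mm, origin at the centre of its underside
- tape: bystander: roll of black tape lying flat, 62 mm across, 19 mm high, origin at the centre of its underside

How it is judged:
By the outcome, as a careful person would: the job done as asked, in the order asked, and still so for the second after the job is handed in, with the robot touching nothing.
It also fails if it takes over 70 s, if anything falls off the work surface, if the arm or the gripper's body presses on something with over 40 N, if the wrist force passes 120 N, or if a joint passes its speed limit or range.

## Robot

A 7-joint arm with a two-finger parallel gripper is mounted at the origin on a cart in front of the work surface, level with it; the furniture and walls round the work are solid. World frame = base frame: x ahead of the robot, y to its left, z up, the work surface at z = 0. Lengths are in m, angles in rad, forces in N, time in s.
With the tool pointing down it reaches from about 0.425 to 0.95 m from the base axis. Payload 16.7 kg.
Tool frame: the origin (TCP) lies midway between the tips of the shut fingers; the grasp point (between the pads) lies 19 mm behind it (manip.pinch_z is the distance from the TCP to the grasp point, in m); z points along the fingers, y is the direction in which the jaws open and shut (so a half turn about z gives the same grasp; the last joint's range is limited). The gripper opens to 94 mm and grips with 3 to 60 N. Pads are 16 mm wide; open, the fingers measure 119 mm over their backs; the gripper's body (75 mm by 177 mm) begins 78 mm behind the grasp point.
Start: joints at [1.185, 0.426, 0.074, 1.606, -0.034, 1.111, -0.067], TCP at [0.158, -0.656, 0.182] pointing down, gripper open.
Joint ranges: [-2.85, 2.85], [-0.5, 2.14], [-1.23, 1.37], [0.21, 2.46], [-1.02, 4.16], [0.16, 2.05], [-2.73, 2.73]. Speed limits (rad/s): [1.89, 1.89, 2.39, 2.39, 3.01, 3.01, 3.01].

## Interface

Orientations are given as a 3x3 rotation matrix whose columns are the frame's x, y, z axes.
In Python, from plant import manip gives the robot as it stands.
- The arm moves only by the tool send_rows, never from a script. Its argument "deltas" is a list of rows, each a list of 6 numbers: the shift along the tool's x, y, z in cm, then the turn, a rotation vector about the tool's x, y, z in rad. In form: [[x, y, z, rx, ry, rz], ...]. A call has exactly 5 rows; each row is the pose to reach, as a shift and turn from the pose commanded when the call began, along the tool's axes at that moment; what a row does not reach only later rows make up. A row lasts 1/8 s, in which the tool goes at most 62.5 mm and 10.7 degrees, less where a joint would pass 70% of its speed; a pose out of reach is approached as far as the arm can. A call with a gripper value outside its range is refused whole. "hand" is the opening in per cent of the stroke, from 0 (shut) to 100 (fully open), set as the call begins (left out, the last holds). The fingers move at their own pace and stop on an object; the grip force is fixed at half the most. Time passes only in rows, so rows that repeat a pose let the fingers close, or fill a call up. It gives the time, the measured TCP pose, the force and the opening at its end, in the units of the state.
- manip.read_state(): the state, without advancing time (a new reading comes with each control period).
- manip.snapshot(name): name is "scene" or "top"; returns the picture (384x512x3 uint8, red, green, blue); there is no depth.
- manip.camera_params(name): a dict with "fx", "fy", "cx", "cy" (pixels), "k1" (the pictures are not rectified: a ray, as slopes to the right and down, at radius r is drawn at 1 + k1 r^2 times it, then the intrinsics apply), "pose" (4x4, takes a point from camera to world coordinates). Camera axes: x right, y up, looking along -z (the intrinsics and any distortion apply to the point x, -y, -z); pixel columns grow to the right and rows downward; lengths in m; the calibration is good to about 2 mm. A picture is of the moment at which its call begins. camera_params takes no time and is no camera call.
- manip.hand_in(): hands the job in, once; it reports no verdict.
Trained networks look in the newest picture that a camera, given by its name, has taken for a name from the list of things; names that differ only in an ending like _2 or _b are one class to them, and where a whole thing is asked for, a point or a joint stands for the part that bears it (a point fixed in the world has none). Each returns a list of dicts, best first, with "conf" (0 to 1); they miss things now and then, are a little off and sometimes report something else, mostly with a low value. They report only what shows in the picture. A call takes as long as a camera call.
- manip.spot_in(query, camera): "uv" ([column, row] in pixels, amid what is visible of it).
The state is a dict: "clock": time; "q": joint angles; "dq": joint speeds; "joint_torque": joint torques, N m; "tool_pos": TCP position; "ee_rot": TCP orientation; "wrist_force": force on the tool from outside, world axes, zero at the start; "moment": the same for the moment, N m; "grip_width": opening from 0.0 (shut) to 1.0 (fully open).
Only numpy, scipy, OpenCV 4.12 (cv2) and the standard library are available. Lean on these libraries where they do the work, as an engineer would, in place of code of your own. Each camera call takes 0.05 s, during which the arm holds its last target.

## Working session

There is one attempt and no reset: what is moved stays moved. The work goes in short steps, Python scripts to look and compute and a tool call to move; the robot and the scene stay as the last step left them, time stands still between calls to the robot, and variables do not carry over. Pictures are saved under pics/ and viewed, and the job is handed in when it is done.

Besides the shell and the picture viewer there is one more tool, called by a JSON object that holds its "op" and its "data". send_rows: Moves the arm, as the interface text tells. Its arguments: {"type":"object","properties":{"deltas":{"type":"array","items":{"type":"array","items":{"type":"number"}}},"hand":{"type":"number"}},"required":["deltas"]}

```bash
ls; mkdir -p pics
python3 - <<'E'
from plant import manip
import cv2
for n in("scene","top"):
    im=manip.snapshot(n); cv2.imwrite(f"pics/{n}0.png",im[:,:,::-1])
    print(n,manip.camera_params(n))
for n in("scene","top"):
    for q in("case_a","base","bottle","meter","tape"):
        print(n,q,[(d["uv"],round(d["conf"],2)) for d in manip.spot_in(q,n)])
s=manip.read_state();print(s, manip.pinch_z)
E
```

```text
pics
scene {'fx': 433.64968279272864, 'fy': 433.64968279272864, 'cx': 258.6304336508255, 'cy': 193.75611058426298, 'k1': -0.14776371112539147, 'pose': array([[-0.56981037,  0.50211036, -0.65053926, -0.42288458],
       [-0.82150513, -0.32771112,  0.46662057,  0.7817318 ],
       [ 0.02110607,  0.80030657,  0.59921943,  0.98709813],
       [ 0.        ,  0.        ,  0.        ,  1.        ]])}
top {'fx': 496.8551574101811, 'fy': 496.8551574101811, 'cx': 267.2419602939788, 'cy': 197.67965192356317, 'k1': -0.09038885362030481, 'pose': array([[ 0.01853462,  0.98733138, -0.15758555,  0.35969056],
       [-0.99981529,  0.01750131, -0.0079424 ,  0.02369049],
       [-0.00508382,  0.15770366,  0.9874734 ,  1.41421357],
       [ 0.        ,  0.        ,  0.        ,  1.        ]])}
scene case_a [([251.6, 250.7], 0.83), ([211.1, 276.2], 0.61), ([283.5, 220.9], 0.58), ([308.6, 199.4], 0.56), ([363.4, 178.8], 0.34)]
scene base [([318.2, 181.4], 0.76)]
scene bottle [([364.4, 181.1], 0.57)]
scene meter [([239.3, 174.8], 0.87)]
scene tape [([212.0, 275.2], 0.61)]
top case_a [([315.4, 233.2], 0.82)
[... 312 characters left out ...]
.11082307, -0.06713398]), 'dq': array([ 0.00120777,  0.00068814,  0.00110645, -0.00078968, -0.00139173,
        0.00116163,  0.00063636]), 'joint_torque': array([-1.81840893e-03, -9.35128140e+01,  3.66086975e+00, -4.54417920e+01,
       -4.91121935e-02,  1.30818144e-02,  5.68106850e-05]), 'tool_pos': array([ 0.15766637, -0.65628165,  0.18196889]), 'ee_rot': array([[ 9.72349186e-01,  2.33531709e-01,  2.01209571e-05],
       [ 2.33531707e-01, -9.72349184e-01,  7.59260190e-05],
       [ 3.72957292e-05, -6.91277213e-05, -9.99999997e-01]]), 'wrist_force': array([-0.42735283,  0.27079238,  0.17429675]), 'moment': array([0.02098288, 0.03964864, 0.01041154]), 'grip_width': 1.0019720363236306} 0.0188
```

View pics/scene0.png

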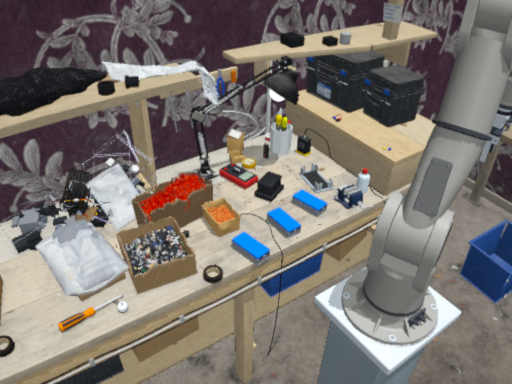

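View pics/top0.png

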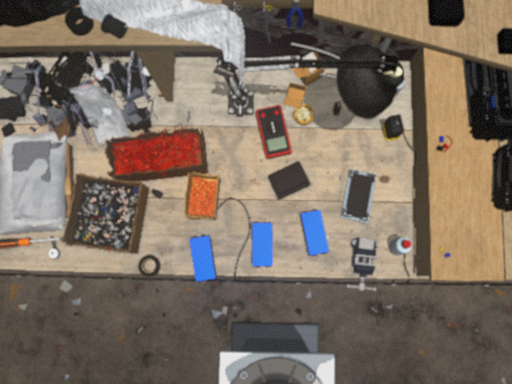

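Run:
```python
import cv2
im=cv2.imread("pics/top0.png")
cv2.imwrite("pics/top0z.png",cv2.resize(im[150:300,150:450][:, :],None,fx=2.66,fy=2.66,interpolation=cv2.INTER_CUBIC))
im=cv2.imread("pics/scene0.png")
cv2.imwrite("pics/scene0z.png",cv2.resize(im[130:310,170:410],None,fx=3.3,fy=3.3,interpolation=cv2.INTER_CUBIC))
```

```text
(no output)
```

View pics/top0z.png

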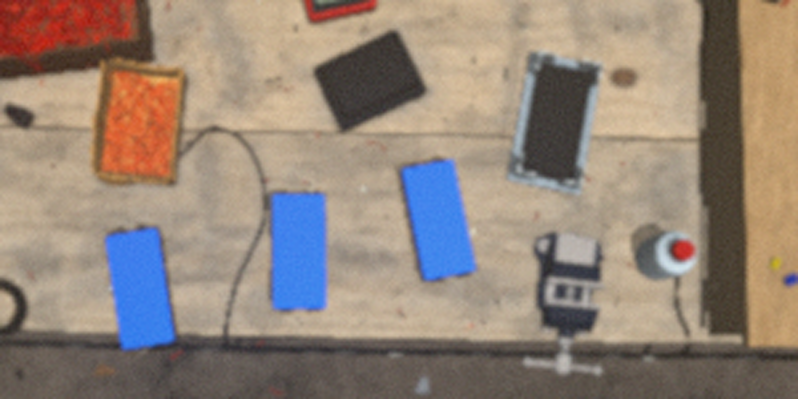

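View pics/scene0z.png

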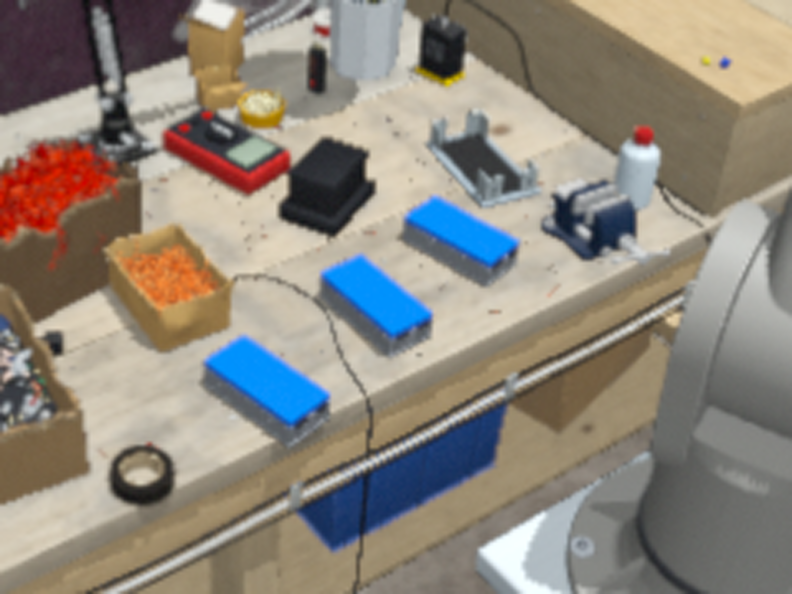

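The pictures show the three blue cases in top view at about (202,257), (262,244) and (315,233). The base is at (358,195), the vice at (364,255), the bottle at (404,245), the meter at (274,131) and the tape at (149,265). Next I'll rectify the views to planes and measure.

```bash
cat > h.py <<'E'
import numpy as np, cv2
from plant import manip
from scipy.optimize import brentq
def proj(n,P):
    c=manip.camera_params(n);T=np.linalg.inv(c["pose"]);P=np.atleast_2d(P)
    p=P@T[:3,:3].T+T[:3,3]; x=p[:,0]/-p[:,2]; y=-p[:,1]/-p[:,2]; r2=x*x+y*y; k=1+c["k1"]*r2
    return np.stack([c["fx"]*x*k+c["cx"],c["fy"]*y*k+c["cy"]],1)
def unproj(n,uv,z):
    c=manip.camera_params(n);uv=np.atleast_2d(uv).astype(float)
    K=np.array([[c["fx"],0,c["cx"]],[0,c["fy"],c["cy"]],[0,0,1]])
    s=cv2.undistortPoints(uv.reshape(-1,1,2),K,np.array([c["k1"],0,0,0]) ).reshape(-1,2)
    xd=np.stack([(uv[:,0]-c["cx"])/c["fx"],(uv[:,1]-c["cy"])/c["fy"]],1);s=xd.copy()
    for _ in range(50): s=xd/(1+c["k1"]*(s**2).sum(1,keepdims=True))
    d=np.c_[s[:,0],-s[:,1],-np.ones(len(s))]@c["pose"][:3,:3].T; o=c["pose"][:3,3]
    return o+d*((z-o[2])/d[:,2])[:,None]
def ortho(n,im,x0,x1,y0,y1,z,ppm=2000):
    # image: up = +x, left=+y
    xs=np.arange(x1,x0,-1/ppm); ys=np.arange(y1,y0,-1/ppm)
    X,Y=np.meshgrid(xs,ys,indexing="ij")
    uv=proj(n,np.stack([X.ravel(),Y.ravel(),np.full(X.size,z)],1)).reshape(*X.shape,2).astype(np.float32)
    return cv2.remap(im,uv[...,0],uv[...,1],cv2.INTER_CUBIC)
def lids(n,im,z=0.036,minA=120):
    hsv=cv2.cvtColor(im,cv2.COLOR_RGB2HSV)
    m=cv2.inRange(hsv,(100,140,120),(125,255,255))
    out=[]
    cs,_=cv2.findContours(m,cv2.RETR_EXTERNAL,cv2.CHAIN_APPROX_NONE)
    for c in cs:
        if cv2.contourArea(c)<minA: continue
        uv=c.reshape(-1,2)
        P=unproj(n,uv,z)[:,:2]
        (cx,cy),(w,h),a=cv2.minAreaRect((P*1000).astype(np.float32))
        if w<h: w,h=h,w;a+=90
        a=(a+90)%180-90
        out.append((uv.mean(0).round(0),round(cx,1),round(cy,1),round(w,1),round(h,1),round(a,1)))
    return out
E
python3 - <<'E'
from h import *
for n in("scene","top"):
    im=cv2.imread(f"pics/{n}0.png")[:,:,::-1].copy()
    for l in lids(n,im): print(n,*l)
    o=ortho(n,im,0.5,0.72,-0.35,-0.11,0.006,3000)
    cv2.imwrite(f"pics/base_{n}.png",o[:,:,::-1][:600,:800])
    print(o.shape)
print(unproj("top",[[149,265],[404,245]],0.0), unproj("top",[[364,250]],0.07),unproj("top",[[415,200]],0.17),unproj("top",[[365,80]],0.3))
E
```

```text
scene [250. 245.] 403.2 216.8 121.8 58.7 10.7
scene [494. 250.] -48.5 -444.7 285.2 132.9 -53.8
scene [284. 219.] 445.1 52.1 123.5 58.0 1.8
scene [310. 200.] 480.0 -92.5 122.6 60.0 11.1
(660, 720, 3)
top [202. 258.] 407.0 211.3 121.2 55.7 10.2
top [262. 244.] 449.7 48.4 116.3 52.9 1.0
top [314. 232.] 484.9 -97.3 119.4 54.5 12.1
(660, 720, 3)
[[ 0.38557036  0.36769487  0.        ]
 [ 0.45540979 -0.35815912  0.        ]] [[ 0.43561786 -0.22971709  0.07      ]] [[ 0.55893513 -0.34327032  0.17      ]] [[ 0.82512133 -0.19465641  0.3       ]]
```

View pics/base_top.png

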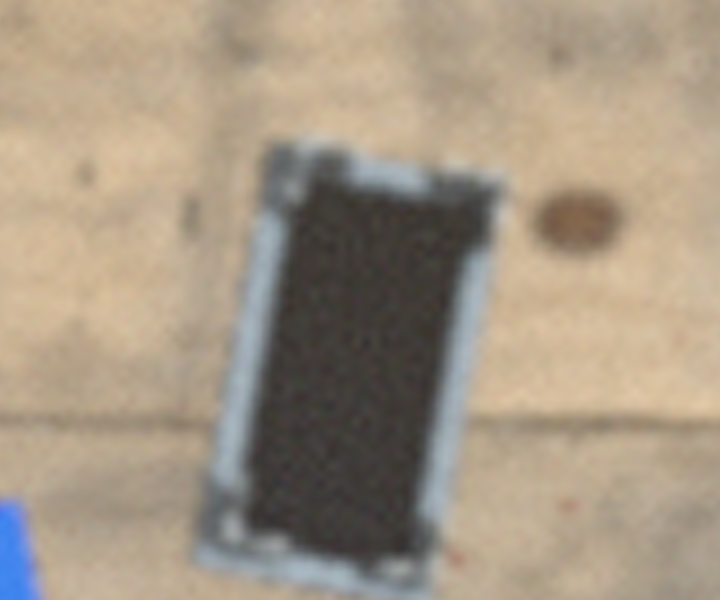

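View pics/base_scene.png

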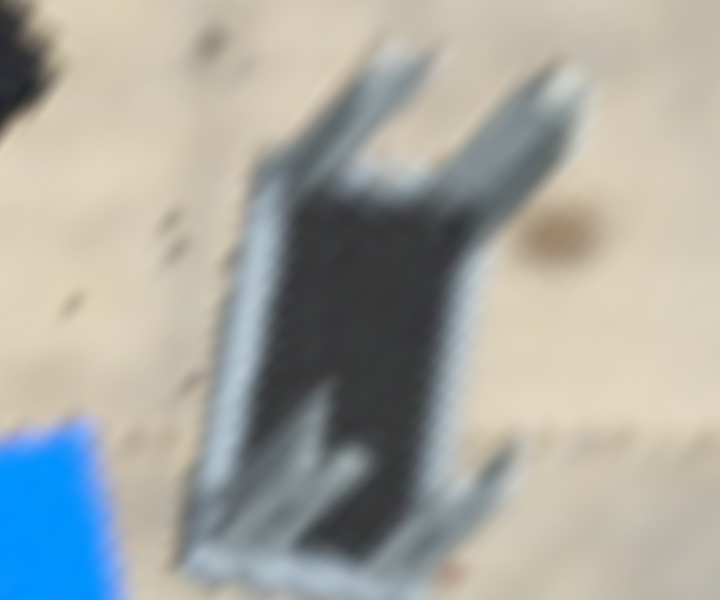

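```bash
cat > fb.py <<'E'
from h import *
from scipy.optimize import least_squares
def basefit(n,im,z=0.006,off=(0,0)):
    c0=np.array([0.72-370/3000,-0.11-350/3000]);a0=np.deg2rad(-9.4)
    f=im.astype(float); d=f[...,0]-f[...,2]
    d=d.astype(np.float32)
    def samp(P):
        uv=proj(n,np.c_[P,np.full(len(P),z)]).astype(np.float32)
        return cv2.remap(d,uv[:,0].reshape(-1,1),uv[:,1].reshape(-1,1),cv2.INTER_LINEAR).ravel()
    for it in range(4):
        R=np.array([[np.cos(a0),-np.sin(a0)],[np.sin(a0),np.cos(a0)]])
        pts={}
        def edge(axis,sgn,lo,hi,half):
            out=[]
            for t in np.linspace(lo,hi,15):
                s=np.arange(half-0.012,half+0.012,0.0003)
                L=np.c_[np.full_like(s,t),sgn*s] if axis==1 else np.c_[sgn*s,np.full_like(s,t)]
                v=samp(L@R.T+c0)
                v=cv2.GaussianBlur(v.reshape(-1,1),(1,9),2).ravel()
                # half-level crossing between wood max outside and steel min
                i0=np.argmin(v[:60]); w=np.median(v[60:]); th=(v[i0]+w)/2
                j=i0+np.argmax(v[i0:]>th)
                out.append((t,sgn*s[j]))
            return np.array(out)
        e={k:edge(*k) for k in[(1,1,-.04,.04,.0405),(1,-1,-.04,.04,.0405),(0,1,-.012,.012,.0725),(0,-1,-.012,.012,.0725)]}
        fits=[]
        for k,v in e.items():
            p=np.polyfit(v[:,0],v[:,1],1); r=v[:,1]-np.polyval(p,v[:,0]); g=abs(r)<.002
            p=np.polyfit(v[g,0],v[g,1],1); fits.append((p, np.median(v[:,1]),r.std()))
        dl=np.array([(fits[2][1]+fits[3][1])/2,(fits[0][1]+fits[1][1])/2])
        c0=c0+R@dl; a0+=(fits[0][0][0]+fits[1][0][0])/2
    return c0,np.rad2deg(a0),fits[0][1]-fits[1][1],fits[2][1]-fits[3][1],[round(f[2]*1000,2) for f in fits],[np.round(np.rad2deg(f[0][0]),2) for f in fits]
E
python3 - <<'E'
from fb import *
for n in("top","scene"):
    im=cv2.imread(f"pics/{n}0.png")[:,:,::-1].copy()
    print(n,basefit(n,im))
E
```

```text
top (array([ 0.59528238, -0.22674154]), np.float64(-10.570982493798633), np.float64(0.08160000000000014), np.float64(0.14560000000000012), [np.float64(0.29), np.float64(0.23), np.float64(0.37), np.float64(0.21)], [np.float64(-0.17), np.float64(0.2), np.float64(2.11), np.float64(0.18)])
scene (array([ 0.59296861, -0.22331433]), np.float64(-10.636642255111264), np.float64(0.08340000000000014), np.float64(0.14770000000000014), [np.float64(0.28), np.float64(2.43), np.float64(1.42), np.float64(0.51)], [np.float64(-0.33), np.float64(0.19), np.float64(-16.93), np.float64(-0.97)])
```

```bash
cat > mv.py <<'E'
from h import *
from scipy.spatial.transform import Rotation as Ro
import sys
def Rd(yaw):
    a=np.deg2rad(yaw); return np.array([[np.cos(a),np.sin(a),0],[np.sin(a),-np.cos(a),0],[0,0,-1]])
def go(x,y,z,yaw,s=None):
    s=s or manip.read_state(); R=s["ee_rot"]
    d=R.T@(np.array([x,y,z])-s["tool_pos"])*100
    w=Ro.from_matrix(R.T@Rd(yaw)).as_rotvec()
    return np.round(np.r_[d,w],3).tolist()
E
python3 - <<'E'
from mv import *
s=manip.read_state()
print(go(.158,-.656,.27,13.5)); print(go(.485,-.0975,.27,12.1))
print(unproj("top",[[430,200],[430,260]],.17),unproj("top",[[413,200]],0))
# lamp head triangulate
for z in(.2,.3,.4,.5):
    print(z,unproj("top",[[365,80]],z),unproj("scene",[[285,87]],z), unproj("top",[[365,118]],z))
E
```

```text
[0.039, -0.02, -8.803, -0.0, -0.0, 0.0]
[44.878, -46.689, -8.798, -0.0, -0.0, 0.025]
[[ 0.5596155  -0.38220277  0.17      ]
 [ 0.40710956 -0.37770092  0.17      ]] [[ 0.5860555  -0.38752556  0.        ]]
0.2 [[ 0.86689346 -0.21425292  0.2       ]] [[ 1.03771408 -0.39904364  0.2       ]] [[ 0.76381798 -0.21223022  0.2       ]]
0.3 [[ 0.82512133 -0.19465641  0.3       ]] [[ 0.85214654 -0.24902735  0.3       ]] [[ 0.73053492 -0.1928003   0.3       ]]
0.4 [[ 0.7833492  -0.17505991  0.4       ]] [[ 0.666579   -0.09901105  0.4       ]] [[ 0.69725186 -0.17337038  0.4       ]]
0.5 [[ 0.74157706 -0.15546341  0.5       ]] [[0.48101145 0.05100524 0.5       ]] [[ 0.6639688  -0.15394046  0.5       ]]
```

{"op": "send_rows", "data": {"deltas": [[0, 0, -5, 0, 0, 0], [4, -4, -8.8, 0, 0, 0], [8, -8.5, -8.8, 0, 0, 0], [12.2, -12.8, -8.8, 0, 0, 0], [16.5, -17, -8.8, 0, 0, 0]], "hand": 100}}

```text
clock: 1.23
tool_pos: [0.2792, -0.4506, 0.2703]
ee_rot: [[0.972, 0.234, 0.0], [0.234, -0.972, -0.001], [0.0, 0.001, -1.0]]
wrist_force: [2.3, 0.4, 0.3]
grip_width: 1.001
```

{"op": "send_rows", "data": {"deltas": [[4.3, -4.4, 0, 0, 0, 0], [8.6, -8.9, 0, 0, 0, 0], [13, -13.4, 0, 0, 0, 0], [17.3, -17.9, 0, 0, 0, 0], [21.6, -22.4, 2, 0, 0, 0]]}}

```text
clock: 1.85
tool_pos: [0.4362, -0.185, 0.2521]
ee_rot: [[0.972, 0.234, 0.003], [0.234, -0.972, -0.001], [0.003, 0.002, -1.0]]
wrist_force: [0.2, -0.4, -0.5]
grip_width: 0.998
```

Run:
```python
from mv import *
s=manip.read_state();print(s["clock"],s["tool_pos"],s["wrist_force"])
print(go(.485,-.0975,.06,12.1),go(.485,-.0975,.008,12.1))
```

```text
1.85 [ 0.43622288 -0.18503114  0.25210446] [ 0.2272608  -0.43985272 -0.48827614]
[6.737, -7.41, 19.214, 0.002, -0.003, 0.025] [6.723, -7.42, 24.413, 0.002, -0.003, 0.025]
```

{"op": "send_rows", "data": {"deltas": [[3.5, -3.7, 3, 0, 0, 0.012], [6.7, -7.4, 7, 0, 0, 0.025], [6.7, -7.4, 12, 0, 0, 0.025], [6.7, -7.4, 15.5, 0, 0, 0.025], [6.7, -7.4, 15.5, 0, 0, 0.025]]}}

```text
clock: 2.48
tool_pos: [0.481, -0.0987, 0.0943]
ee_rot: [[0.978, 0.21, -0.004], [0.21, -0.978, 0.001], [-0.004, -0.002, -1.0]]
wrist_force: [0.4, -0.2, 1.1]
grip_width: 0.999
```

Run:
```python
from mv import *
s=manip.read_state();print(s["clock"],s["tool_pos"],s["wrist_force"])
print(go(.485,-.0975,.008,12.1))
for n in("top","scene"):
    im=manip.snapshot(n);cv2.imwrite(f"pics/{n}1.png",im[:,:,::-1])
```

```text
2.475 [ 0.48098278 -0.09871863  0.09425264] [ 0.44552645 -0.19003886  1.08776833]
[0.45, -0.019, 8.624, -0.002, 0.004, 0.0]
```

View pics/top1.png

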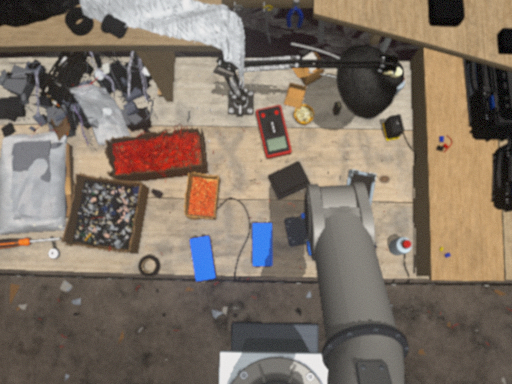

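View pics/scene1.png

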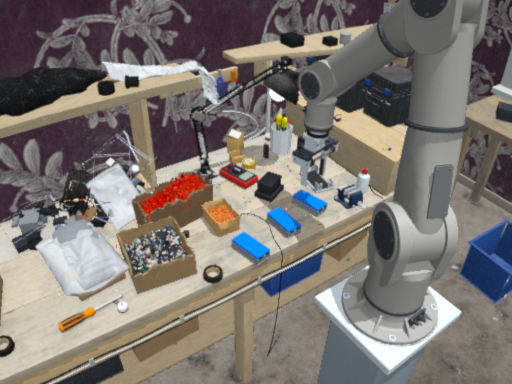

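Run:
```python
from mv import *
s=manip.read_state();p=s["tool_pos"];R=s["ee_rot"]
for y in(-.047,0,.047): print(proj("scene",p+R[:,1]*y),proj("top",p+R[:,1]*y))
im=cv2.imread("pics/scene1.png")
cv2.imwrite("pics/scene1z.png",cv2.resize(im[110:250,240:400],None,fx=4.5,fy=4.2,interpolation=cv2.INTER_CUBIC))
```

```text
[[303.62547778 190.52767023]] [[299.51866108 234.19977477]]
[[311.84999329 184.94681755]] [[316.82962023 230.80475227]]
[[319.76134374 179.57437473]] [[334.07939422 227.41191999]]
```

View pics/scene1z.png

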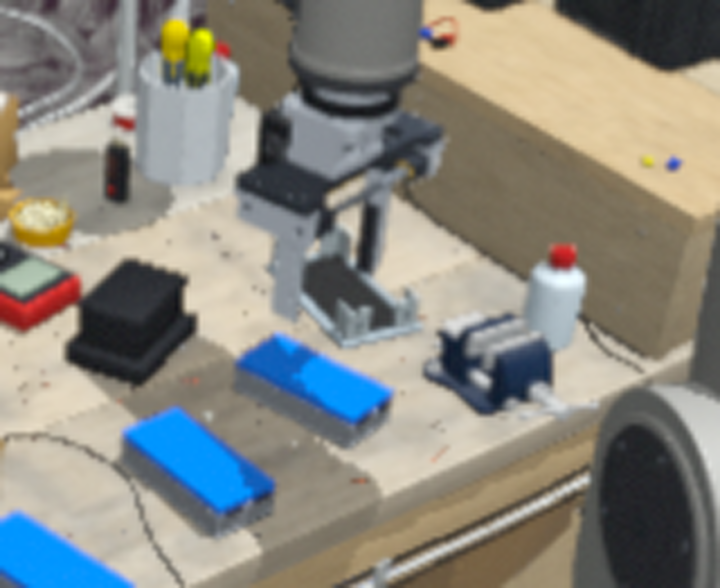

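{"op": "send_rows", "data": {"deltas": [[0.3, 0, 3, 0, 0, 0], [0.4, 0, 6, 0, 0, 0], [0.4, 0, 8.5, 0, 0, 0], [0.4, 0, 8.5, 0, 0, 0], [0.4, 0, 8.5, 0, 0, 0]]}}

```text
clock: 3.2
tool_pos: [0.4877, -0.0985, 0.0127]
ee_rot: [[0.978, 0.209, 0.002], [0.209, -0.978, -0.001], [0.002, 0.001, -1.0]]
wrist_force: [0.4, 0.7, 0.3]
grip_width: 0.999
```

Run:
```python
from mv import *
s=manip.read_state();print(s["clock"],s["tool_pos"],s["wrist_force"])
print(go(.485,-.0975,.008,12.1))
for n in("top","scene"):
    im=manip.snapshot(n);cv2.imwrite(f"pics/{n}2.png",im[:,:,::-1])
im=cv2.imread("pics/scene2.png")
cv2.imwrite("pics/scene2z.png",cv2.resize(im[110:250,240:400],None,fx=4.5,fy=4.2,interpolation=cv2.INTER_CUBIC))
```

```text
3.2 [ 0.48768019 -0.09853864  0.01271834] [0.43553606 0.68342165 0.25578152]
[-0.241, -0.158, 0.471, 0.001, -0.002, -0.001]
```

View pics/scene2z.png

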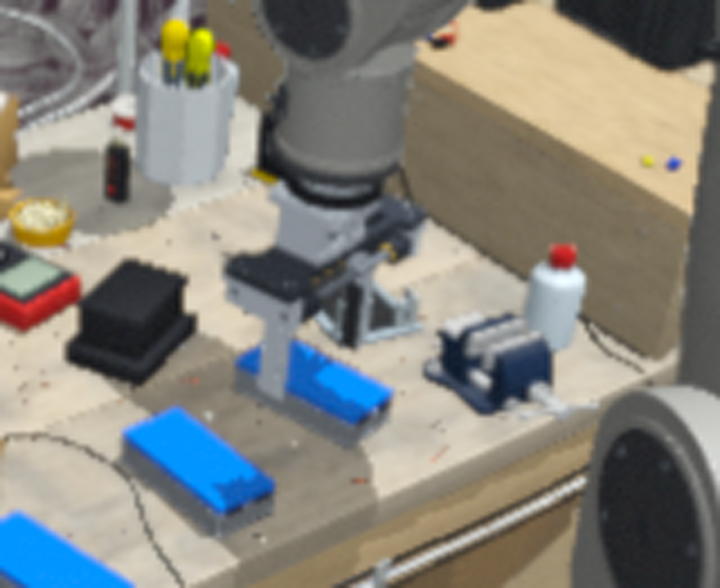

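{"op": "send_rows", "data": {"deltas": [[-0.25, -0.1, 0.4, 0, 0, 0], [-0.25, -0.1, 0.4, 0, 0, 0], [-0.25, -0.1, 0.4, 0, 0, 0], [-0.25, -0.1, 0.4, 0, 0, 0], [-0.25, -0.1, 0.4, 0, 0, 0]], "hand": 0}}

```text
clock: 3.92
tool_pos: [0.4838, -0.0979, 0.007]
ee_rot: [[0.978, 0.209, 0.0], [0.209, -0.978, -0.0], [0.0, 0.0, -1.0]]
wrist_force: [-0.3, -1.6, 0.7]
grip_width: 0.588
```

Run:
```python
from mv import *
s=manip.read_state();print(s["clock"],s["tool_pos"],s["wrist_force"],s["grip_width"],s["grip_width"]*94)
```

```text
3.925 [ 0.48384348 -0.09788563  0.00695906] [-0.31239855 -1.55183397  0.71422619] 0.5881433203599882 55.285472113838885
```

{"op": "send_rows", "data": {"deltas": [[0, 0, 0, 0, 0, 0], [0, 0, -1.5, 0, 0, 0], [0, 0, -3.5, 0, 0, 0], [0, 0, -5, 0, 0, 0], [0, 0, -5, 0, 0, 0]]}}

```text
clock: 4.55
tool_pos: [0.4845, -0.098, 0.0582]
ee_rot: [[0.978, 0.209, 0.002], [0.209, -0.978, -0.001], [0.002, 0.001, -1.0]]
wrist_force: [-0.4, 0.5, -3.5]
grip_width: 0.59
```

{"op": "send_rows", "data": {"deltas": [[0, 0, 0, 0, 0, 0], [0, 0, 0, 0, 0, 0], [0, 0, 0, 0, 0, 0], [0, 0, 0, 0, 0, 0], [0, 0, 0, 0, 0, 0]]}}

```text
clock: 5.18
tool_pos: [0.4837, -0.0978, 0.0568]
ee_rot: [[0.978, 0.209, -0.0], [0.209, -0.978, 0.0], [-0.0, -0.0, -1.0]]
wrist_force: [-0.8, 0.0, -2.9]
grip_width: 0.589
```

Run:
```python
from mv import *
s=manip.read_state();print(s["clock"],s["tool_pos"],s["wrist_force"],s["grip_width"])
f=[s["wrist_force"]]
for i,n in enumerate(("scene","top","scene")):
    im=manip.snapshot(n); t=manip.read_state(); f.append(t["wrist_force"])
    cv2.imwrite(f"pics/{n}3.png",im[:,:,::-1])
print(np.round(f,2),t["tool_pos"])
for n in("scene","top"):
  for l in lids(n,cv2.imread(f"pics/{n}3.png")[:,:,::-1].copy(),z=.036+.050,minA=30): print(n,*l)
im=cv2.imread("pics/scene3.png")
cv2.imwrite("pics/scene3z.png",cv2.resize(im[110:250,240:400],None,fx=4.5,fy=4.2,interpolation=cv2.INTER_CUBIC))
```

```text
5.175 [ 0.48370045 -0.09776337  0.05682895] [-0.75524847  0.03770264 -2.91860438] 0.5888810311645223
[[-0.76  0.04 -2.92]
 [-1.38  0.91 -3.15]
 [ 0.07 -0.47 -2.93]
 [ 0.22  1.31 -4.1 ]] [ 0.48377169 -0.09782537  0.05691219]
scene [250. 245.] 359.4 246.4 116.2 55.6 10.7
scene [494. 251.] -69.1 -378.9 273.5 125.9 -53.8
scene [284. 219.] 399.9 89.8 117.7 56.5 1.8
scene [316. 191.] 463.3 -96.8 85.9 65.2 13.1
scene [299. 185.] 525.8 -72.6 68.6 28.1 -45.9
scene [220.  85.] 1456.7 -296.9 217.7 42.0 -30.9
top [202. 258.] 404.8 205.0 117.2 53.7 10.8
top [262. 244.] 446.5 46.0 112.3 53.5 1.3
```

View pics/scene3z.png

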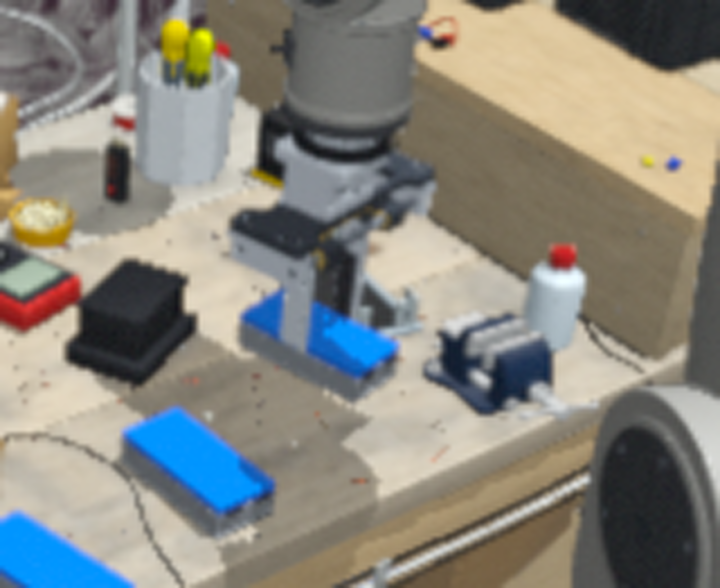

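View pics/top3.png

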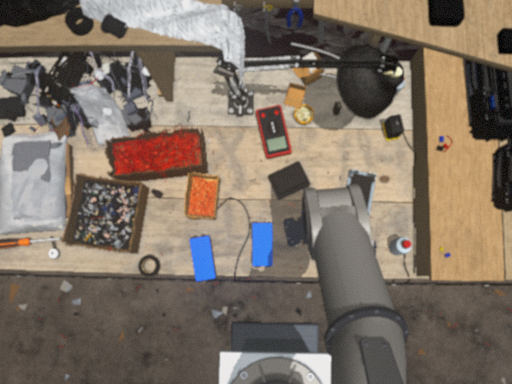

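Case 3 weighs about 3.3 N, so it's the middle one. I'll set it back where it was.

{"op": "send_rows", "data": {"deltas": [[0, 0, 2, 0, 0, 0], [0, 0, 4, 0, 0, 0], [0, 0, 4.7, 0, 0, 0], [0, 0, 4.9, 0, 0, 0], [0, 0, 4.95, 0, 0, 0]]}}

```text
clock: 5.95
tool_pos: [0.4841, -0.0978, 0.0079]
ee_rot: [[0.978, 0.209, 0.001], [0.209, -0.978, -0.0], [0.001, 0.0, -1.0]]
wrist_force: [0.3, -0.1, -2.6]
grip_width: 0.591
```

{"op": "send_rows", "data": {"deltas": [[0, 0, 0, 0, 0, 0], [0, 0, 0, 0, 0, 0], [0, 0, 0, 0, 0, 0], [0, 0, 0, 0, 0, 0], [0, 0, -1, 0, 0, 0]], "hand": 100}}

```text
clock: 6.58
tool_pos: [0.4833, -0.0977, 0.0174]
ee_rot: [[0.978, 0.209, -0.001], [0.209, -0.978, 0.0], [-0.001, -0.001, -1.0]]
wrist_force: [0.1, -0.6, 0.3]
grip_width: 0.998
```

Run:
```python
from mv import *
s=manip.read_state();print(s["clock"],s["tool_pos"],s["wrist_force"],s["grip_width"])
print(go(.450,.0485,.11,1.0),go(.450,.0485,.008,1.0))
```

```text
6.575 [ 0.48330166 -0.09766896  0.01737635] [ 0.14703999 -0.64095179  0.28528419] 0.9977615529098677
[-0.206, -14.996, -9.253, -0.0, 0.001, 0.193] [-0.196, -14.99, 0.947, -0.0, 0.001, 0.193]
```

{"op": "send_rows", "data": {"deltas": [[0, 0, -5, 0, 0, 0], [0, -3, -9, 0, 0, 0.05], [-0.1, -7.5, -9.2, 0, 0, 0.1], [-0.2, -12, -9.2, 0, 0, 0.15], [-0.2, -15, -9.2, 0, 0, 0.193]]}}

```text
clock: 7.2
tool_pos: [0.45, 0.0503, 0.1104]
ee_rot: [[1.0, 0.018, 0.001], [0.018, -1.0, 0.0], [0.001, -0.0, -1.0]]
wrist_force: [0.2, -0.1, -0.5]
grip_width: 1.001
```

Run:
```python
from mv import *
s=manip.read_state();print(s["clock"],s["tool_pos"],s["wrist_force"],s["grip_width"])
im=manip.snapshot("top");cv2.imwrite(f"pics/top4.png",im[:,:,::-1])
for l in lids("top",im): print(*l)
im=manip.snapshot("scene")
cv2.imwrite("pics/scene4z.png",cv2.resize(im[110:290,200:400,::-1],None,fx=4,fy=3.3,interpolation=cv2.INTER_CUBIC))
print(go(.450,.0485,.008,1.0))
```

```text
7.2 [0.4499912  0.05029083 0.1103647 ] [ 0.21115997 -0.12961027 -0.50736668] 1.0006287965574054
[202. 258.] 406.8 211.1 121.7 56.5 10.0
[314. 232.] 484.9 -96.1 119.0 54.5 12.2
[-0.014, 0.301, 10.231, -0.001, -0.001, 0.003]
```

View pics/scene4z.png

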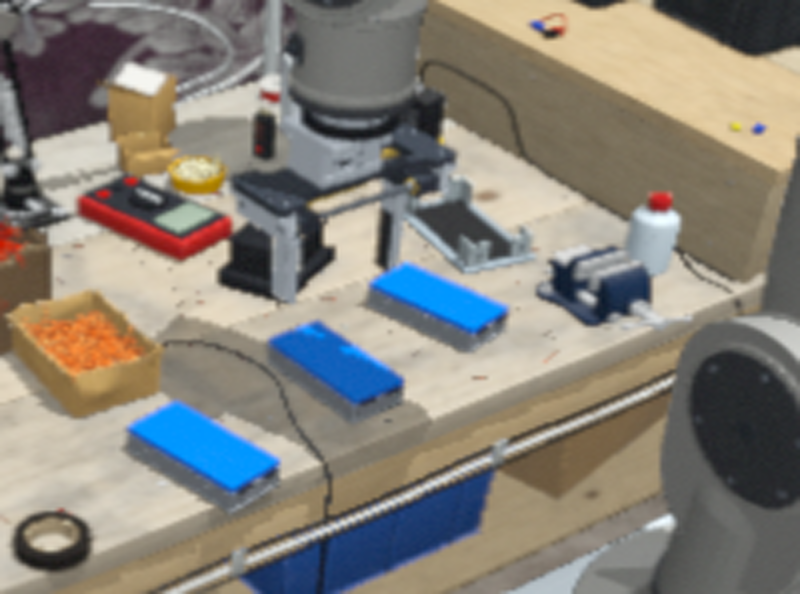

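{"op": "send_rows", "data": {"deltas": [[0, 0.2, 4, 0, 0, 0], [0, 0.3, 7, 0, 0, 0], [0, 0.3, 9, 0, 0, 0], [0, 0.3, 10, 0, 0, 0], [0, 0.3, 10.2, 0, 0, 0]]}}

```text
clock: 7.92
tool_pos: [0.4505, 0.0452, 0.0075]
ee_rot: [[1.0, 0.018, -0.0], [0.018, -1.0, -0.0], [-0.0, 0.0, -1.0]]
wrist_force: [-0.4, -1.0, 0.6]
grip_width: 0.995
```

{"op": "send_rows", "data": {"deltas": [[0, 0, 0, 0, 0, 0], [0, 0, 0, 0, 0, 0], [0, 0, 0, 0, 0, 0], [0, 0, 0, 0, 0, 0], [0, 0, 0, 0, 0, 0]], "hand": 0}}

```text
clock: 8.55
tool_pos: [0.4507, 0.0457, 0.0076]
ee_rot: [[1.0, 0.018, 0.0], [0.018, -1.0, 0.0], [0.0, -0.0, -1.0]]
wrist_force: [-0.7, 0.6, 4.7]
grip_width: 0.591
```

{"op": "send_rows", "data": {"deltas": [[0, 0, -1.5, 0, 0, 0], [0, 0, -3.5, 0, 0, 0], [0, 0, -5, 0, 0, 0], [0, 0, -5, 0, 0, 0], [0, 0, -5, 0, 0, 0]]}}

```text
clock: 9.18
tool_pos: [0.4502, 0.0453, 0.0571]
ee_rot: [[1.0, 0.018, -0.0], [0.018, -1.0, -0.0], [-0.0, 0.0, -1.0]]
wrist_force: [-0.5, -0.5, -5.8]
grip_width: 0.59
```

Run:
```python
from mv import *
f=[];s=manip.read_state()
for i in range(4):
    im=manip.snapshot("scene"); t=manip.read_state(); f.append(t["wrist_force"])
print(np.round(f,2),np.mean(f,0),t["tool_pos"],t["clock"],t["grip_width"])
cv2.imwrite("pics/scene5z.png",cv2.resize(im[110:290,200:400,::-1],None,fx=4,fy=3.3,interpolation=cv2.INTER_CUBIC))
```

```text
[[-0.39 -0.26 -6.37]
 [-0.16 -0.77 -6.23]
 [-0.52  0.4  -5.77]
 [-0.11  0.21 -6.02]] [-0.29388963 -0.10310998 -6.10010084] [0.45007189 0.04544185 0.05691415] 9.375 0.5897763353463722
```

View pics/scene5z.png

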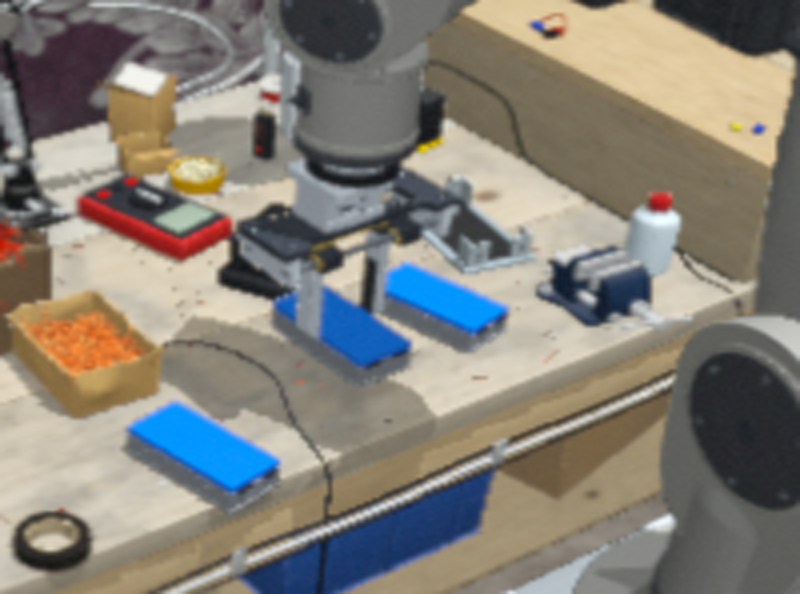

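Case 2 reads about 6.1 N, so it's the heavy one. There's plenty of time, so I'll set it down and heft the third before packing.

{"op": "send_rows", "data": {"deltas": [[0, 0, 2, 0, 0, 0], [0, 0, 4, 0, 0, 0], [0, 0, 4.7, 0, 0, 0], [0, 0, 4.9, 0, 0, 0], [0, 0, 4.95, 0, 0, 0]]}}

```text
clock: 10.0
tool_pos: [0.4508, 0.0456, 0.0083]
ee_rot: [[1.0, 0.018, 0.0], [0.018, -1.0, 0.0], [0.0, -0.0, -1.0]]
wrist_force: [-0.5, 0.4, -4.9]
grip_width: 0.587
```

{"op": "send_rows", "data": {"deltas": [[0, 0, 0, 0, 0, 0], [0, 0, 0, 0, 0, 0], [0, 0, 0, 0, 0, 0], [0, 0, 0, 0, 0, 0], [0, 0, -2, 0, 0, 0]], "hand": 100}}

```text
clock: 10.62
tool_pos: [0.4496, 0.0454, 0.0274]
ee_rot: [[1.0, 0.018, -0.002], [0.018, -1.0, -0.0], [-0.002, -0.0, -1.0]]
wrist_force: [0.5, -0.7, -0.1]
grip_width: 1.0
```

Run:
```python
from mv import *
s=manip.read_state();print(s["clock"],s["tool_pos"],s["wrist_force"],s["grip_width"])
print(go(.407,.210,.11,10.2),go(.407,.210,.008,10.2))
```

```text
10.625 [0.44957089 0.04539539 0.02735167] [ 0.48799071 -0.74006293 -0.14536227] 0.9999289451217354
[-3.98, -16.534, -8.255, -0.0, 0.002, -0.16] [-3.957, -16.534, 1.945, -0.0, 0.002, -0.16]
```

{"op": "send_rows", "data": {"deltas": [[0, 0, -5, 0, 0, 0], [-0.6, -3, -8.2, 0, 0, -0.03], [-1.8, -7.5, -8.2, 0, 0, -0.07], [-3, -12.5, -8.2, 0, 0, -0.12], [-4, -16.6, -8.2, 0, 0, -0.16]]}}

```text
clock: 11.25
tool_pos: [0.407, 0.2124, 0.1102]
ee_rot: [[0.984, 0.179, 0.001], [0.179, -0.984, 0.0], [0.001, -0.0, -1.0]]
wrist_force: [0.2, -0.7, -1.3]
grip_width: 0.997
```

Run:
```python
from mv import *
im=manip.snapshot("top");cv2.imwrite(f"pics/top6.png",im[:,:,::-1])
for l in lids("top",im): print(*l)
s=manip.read_state();print(s["clock"],s["tool_pos"],s["wrist_force"],s["grip_width"])
print(go(.407,.210,.008,10.2))
```

```text
[262. 244.] 449.8 45.5 116.5 52.6 1.3
[314. 232.] 484.8 -96.3 118.9 54.1 11.8
11.3 [0.40563694 0.21739804 0.11058032] [-2.46820566  6.71966657  0.682614  ] 0.9993644929074824
[-0.016, 0.777, 10.256, -0.002, -0.001, 0.008]
```

View pics/top6.png

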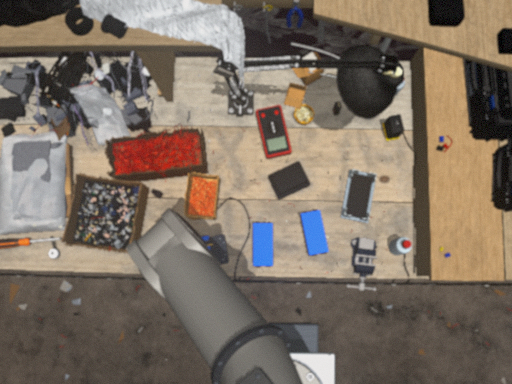

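{"op": "send_rows", "data": {"deltas": [[0, 0, 4, 0, 0, 0], [0, 0, 7, 0, 0, 0], [0, 0, 9, 0, 0, 0], [0, 0, 10, 0, 0, 0], [0, 0, 10.2, 0, 0, 0]]}}

```text
clock: 11.92
tool_pos: [0.4074, 0.2107, 0.0078]
ee_rot: [[0.984, 0.177, -0.001], [0.177, -0.984, -0.0], [-0.001, -0.0, -1.0]]
wrist_force: [-0.4, 1.1, 0.5]
grip_width: 1.001
```

{"op": "send_rows", "data": {"deltas": [[0, 0, 0, 0, 0, 0], [0, 0, 0, 0, 0, 0], [0, 0, 0, 0, 0, 0], [0, 0, 0, 0, 0, 0], [0, 0, 0, 0, 0, 0]], "hand": 0}}

```text
clock: 12.55
tool_pos: [0.4077, 0.2108, 0.0082]
ee_rot: [[0.984, 0.177, 0.0], [0.177, -0.984, 0.0], [0.0, -0.0, -1.0]]
wrist_force: [-0.9, 0.5, 5.2]
grip_width: 0.588
```

{"op": "send_rows", "data": {"deltas": [[0, 0, -1.5, 0, 0, 0], [0, 0, -3.5, 0, 0, 0], [0, 0, -5, 0, 0, 0], [0, 0, -5, 0, 0, 0], [0, 0, -5, 0, 0, 0]]}}

```text
clock: 13.18
tool_pos: [0.4074, 0.2104, 0.0577]
ee_rot: [[0.984, 0.177, -0.0], [0.177, -0.984, -0.0], [-0.0, 0.0, -1.0]]
wrist_force: [-0.9, 0.0, -2.2]
grip_width: 0.588
```

Run:
```python
from mv import *
f=[]
for i in range(4):
    im=manip.snapshot("scene"); t=manip.read_state(); f.append(t["wrist_force"])
print(np.round(f,2),np.mean(f,0),t["tool_pos"],t["clock"],t["grip_width"])
cv2.imwrite("pics/scene7z.png",cv2.resize(im[110:290,200:400,::-1],None,fx=4,fy=3.3,interpolation=cv2.INTER_CUBIC))
```

```text
[[-0.06  0.46 -1.41]
 [ 0.23  0.18 -1.77]
 [ 0.5  -0.13 -1.33]
 [ 0.25  0.41 -1.16]] [ 0.22999922  0.22980101 -1.41961159] [0.40722036 0.21060471 0.05745637] 13.375 0.5938765376220211
```

View pics/scene7z.png

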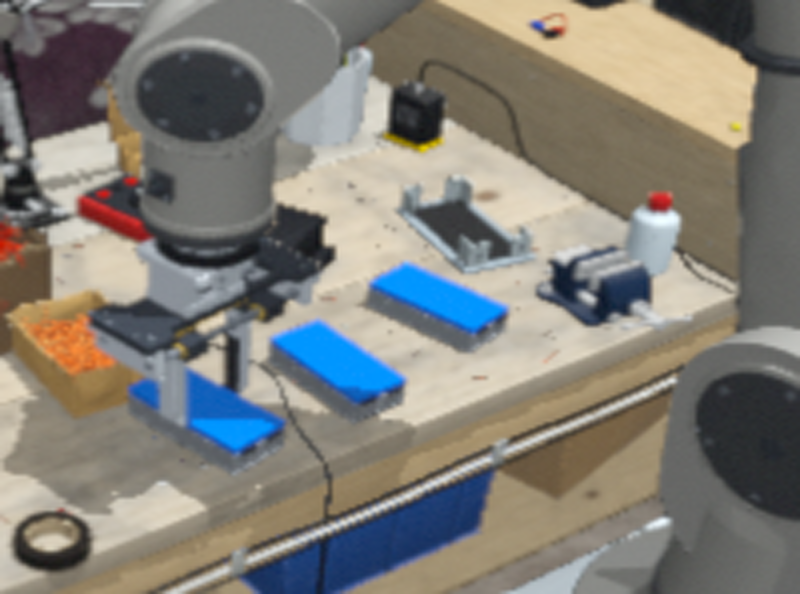

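The third case reads about 1.5 N, so it's the lightest. I'll put it down and go back to case 2, the heaviest.

{"op": "send_rows", "data": {"deltas": [[0, 0, 2, 0, 0, 0], [0, 0, 4, 0, 0, 0], [0, 0, 4.7, 0, 0, 0], [0, 0, 4.95, 0, 0, 0], [0, 0, 5, 0, 0, 0]]}}

```text
clock: 14.0
tool_pos: [0.4077, 0.2109, 0.0083]
ee_rot: [[0.984, 0.177, 0.0], [0.177, -0.984, 0.0], [0.0, -0.0, -1.0]]
wrist_force: [0.4, -0.4, -1.4]
grip_width: 0.59
```

{"op": "send_rows", "data": {"deltas": [[0, 0, 0, 0, 0, 0], [0, 0, 0, 0, 0, 0], [0, 0, 0, 0, 0, 0], [0, 0, 0, 0, 0, 0], [0, 0, -2, 0, 0, 0]], "hand": 100}}

```text
clock: 14.62
tool_pos: [0.4067, 0.2104, 0.0274]
ee_rot: [[0.984, 0.177, -0.002], [0.177, -0.984, -0.001], [-0.002, 0.0, -1.0]]
wrist_force: [0.2, 0.7, 0.6]
grip_width: 0.997
```

Run:
```python
from mv import *
s=manip.read_state();print(s["clock"],s["tool_pos"],s["wrist_force"],s["grip_width"])
print(go(.4505,.0455,.11,1.0),go(.4505,.0455,.008,1.0))
```

```text
14.625 [0.40669621 0.21037181 0.02735523] [0.19473327 0.74425547 0.5874255 ] 0.9972614710946844
[1.373, 17.005, -8.262, 0.0, 0.002, 0.161] [1.395, 17.002, 1.938, 0.0, 0.002, 0.161]
```

{"op": "send_rows", "data": {"deltas": [[0, 0, -5, 0, 0, 0], [0.2, 3, -8.2, 0, 0, 0.03], [0.6, 8, -8.2, 0, 0, 0.07], [1, 13, -8.2, 0, 0, 0.12], [1.4, 17, -8.2, 0, 0, 0.16]]}}

```text
clock: 15.25
tool_pos: [0.4517, 0.0438, 0.1102]
ee_rot: [[1.0, 0.015, 0.001], [0.015, -1.0, -0.0], [0.001, 0.0, -1.0]]
wrist_force: [-0.0, 0.1, -0.1]
grip_width: 1.001
```

Run:
```python
from mv import *
im=manip.snapshot("top");cv2.imwrite(f"pics/top8.png",im[:,:,::-1])
for l in lids("top",im): print(*l)
im=manip.snapshot("top")
from fb import basefit
print(basefit("top",im))
s=manip.read_state();print(s["clock"],s["tool_pos"],s["wrist_force"],s["grip_width"])
print(go(.4505,.0455,.008,1.0))
```

```text
[203. 258.] 406.6 211.0 121.6 58.4 11.4
[314. 232.] 485.1 -96.4 119.4 54.5 11.8
(array([ 0.59516231, -0.22656966]), np.float64(-10.78047018764335), np.float64(0.08160000000000014), np.float64(0.14560000000000012), [np.float64(0.27), np.float64(0.25), np.float64(0.31), np.float64(0.17)], [np.float64(-0.35), np.float64(0.13), np.float64(2.01), np.float64(-0.04)])
15.35 [0.45200472 0.04193444 0.10986008] [ 0.33580894  0.85284268 -0.86808095] 1.001682393695844
[-0.146, -0.367, 10.186, 0.001, 0.0, -0.006]
```

```bash
cat > lf.py <<'E'
from h import *
def lidfit(n,im,c0,a0,z=0.036,L=.120,W=.056,ends=(.8,)):
    f=im.astype(float); d=(f[...,2]-f[...,0]).astype(np.float32)
    c0=np.array(c0,float);a0=np.deg2rad(a0)
    for it in range(5):
        R=np.array([[np.cos(a0),-np.sin(a0)],[np.sin(a0),np.cos(a0)]])
        F=[]
        for ax,sg,span,half in((1,1,.05,W/2),(1,-1,.05,W/2),(0,1,.02,L/2),(0,-1,.02,L/2)):
            o=[]
            for t in np.linspace(-span,span,21):
                s=np.arange(half-.012,half+.010,.0003)
                Q=np.c_[np.full_like(s,t),sg*s] if ax else np.c_[sg*s,np.full_like(s,t)]
                P=Q@R.T+c0
                uv=proj(n,np.c_[P,np.full(len(P),z)]).astype(np.float32)
                v=cv2.remap(d,uv[:,0].reshape(-1,1),uv[:,1].reshape(-1,1),cv2.INTER_LINEAR).ravel()
                th=(v[:15].mean()+v[-12:].mean())/2
                if v[:15].mean()<40: continue
                o.append((t,sg*s[np.argmax(v<th)]))
            o=np.array(o); 
            if len(o)<5: F.append(None);continue
            m=np.median(o[:,1]);g=abs(o[:,1]-m)<.003
            F.append((np.polyfit(o[g,0],o[g,1],1),m))
        dy=(F[0][1]+F[1][1])/2; dx=(F[2][1]+F[3][1])/2
        c0=c0+R@[dx,dy]; a0+=(F[0][0][0]+F[1][0][0])/2
    return np.round(c0*1000,2),np.round(np.rad2deg(a0),2),np.round(1000*(F[2][1]-F[3][1]),1),np.round(1000*(F[0][1]-F[1][1]),1)
E
python3 - <<'E'
from lf import *
I=lambda k:cv2.imread(f"pics/{k}.png")[:,:,::-1].copy()
print("c3 pre",lidfit("top",I("top0"),(.485,-.097),12.)); 
for k in("top6","top8"): print("c3",lidfit("top",I(k),(.485,-.097),12.), "tcp .4838 -.0978")
print("c2 pre",lidfit("top",I("top0"),(.450,.048),1.))
print("c2",lidfit("top",I("top6"),(.450,.0455),1.),"tcp y .0456 az1.03")
print("c1 pre",lidfit("top",I("top0"),(.407,.211),10))
print("c1",lidfit("top",I("top8"),(.407,.211),10),"tcp .4077 .2109 az10.2")
E
```

```text
c3 pre (array([485.19, -97.88]), np.float64(12.02), np.float64(121.2), np.float64(57.2))
c3 (array([485.12, -96.82]), np.float64(11.98), np.float64(121.2), np.float64(56.9)) tcp .4838 -.0978
c3 (array([485.12, -96.82]), np.float64(11.96), np.float64(121.2), np.float64(56.9)) tcp .4838 -.0978
c2 pre (array([449.57,  47.09]), np.float64(1.69), np.float64(120.9), np.float64(56.0))
c2 (array([449.84,  45.8 ]), np.float64(1.35), np.float64(120.9), np.float64(56.0)) tcp y .0456 az1.03
c1 pre (array([407.51, 211.55]), np.float64(10.74), np.float64(121.5), np.float64(56.6))Traceback (most recent call last):
  File "<stdin>", line 8, in <module>
  File "lf.py", line 14, in lidfit
    uv=proj(n,np.c_[P,np.full(len(P),z)]).astype(np.float32)
       ~~~~^^^^^^^^^^^^^^^^^^^^^^^^^^^^^^
  File "h.py", line 5, in proj
    c=manip.camera_params(n);T=np.linalg.inv(c["pose"]);P=np.atleast_2d(P)
ValueError: time passes only in moves, steps and waits
```

```bash
python3 - <<'E'
from plant import manip
import pickle
pickle.dump({n:manip.camera_params(n) for n in("scene","top")},open("cam.pkl","wb"))
s=manip.read_state();print(s["clock"],s["tool_pos"])
E
sed -i 's/^from plant import manip/from plant import manip\nimport pickle,os\nCAM=pickle.load(open("\.\/cam.pkl","rb"))/; s/manip.camera_params(n)/CAM[n]/g' h.py; head -8 h.py
```

```text
15.35 [0.45200472 0.04193444 0.10986008]
import numpy as np, cv2
from plant import manip
import pickle,os
CAM=pickle.load(open("cam.pkl","rb"))
from scipy.optimize import brentq
def proj(n,P):
    c=CAM[n];T=np.linalg.inv(c["pose"]);P=np.atleast_2d(P)
    p=P@T[:3,:3].T+T[:3,3]; x=p[:,0]/-p[:,2]; y=-p[:,1]/-p[:,2]; r2=x*x+y*y; k=1+c["k1"]*r2
```

{"op": "send_rows", "data": {"deltas": [[-0.07, 0, 4, 0, 0, 0], [-0.07, 0, 7, 0, 0, 0], [-0.07, 0, 9, 0, 0, 0], [-0.07, 0, 10, 0, 0, 0], [-0.07, 0, 10.2, 0, 0, 0]]}}

```text
clock: 15.98
tool_pos: [0.4505, 0.0463, 0.0078]
ee_rot: [[1.0, 0.018, -0.001], [0.018, -1.0, 0.0], [-0.001, -0.0, -1.0]]
wrist_force: [-0.7, -0.2, 0.3]
grip_width: 1.002
```

{"op": "send_rows", "data": {"deltas": [[0, 0, 0, 0, 0, 0], [0, 0, 0, 0, 0, 0], [0, 0, 0, 0, 0, 0], [0, 0, 0, 0, 0, 0], [0, 0, 0, 0, 0, 0]], "hand": 0}}

```text
clock: 16.6
tool_pos: [0.4508, 0.0457, 0.0081]
ee_rot: [[1.0, 0.018, 0.0], [0.018, -1.0, -0.0], [0.0, 0.0, -1.0]]
wrist_force: [-0.2, -1.2, 5.2]
grip_width: 0.59
```

{"op": "send_rows", "data": {"deltas": [[0, 0, -1.5, 0, 0, 0], [0, 0, -4, 0, 0, 0], [0, 0, -7, 0, 0, 0], [0, 0, -10, 0, 0, 0], [0, 0, -11, 0, 0, 0]]}}

```text
clock: 17.23
tool_pos: [0.4513, 0.046, 0.1198]
ee_rot: [[1.0, 0.018, 0.002], [0.018, -1.0, 0.0], [0.002, 0.0, -1.0]]
wrist_force: [0.8, 0.4, -5.3]
grip_width: 0.588
```

Run:
```python
from mv import *
s=manip.read_state();print(s["clock"],s["tool_pos"],s["wrist_force"],s["grip_width"])
print(go(.5952,-.2277,.12,-10.6),go(.5952,-.2277,.016,-10.6))
```

```text
17.225 [0.45130169 0.04597914 0.11982454] [ 0.77042345  0.41312927 -5.28835664] 0.5882641460138041
[13.903, 27.618, 0.017, -0.0, -0.002, 0.203] [13.878, 27.618, 10.417, -0.0, -0.002, 0.203]
```

{"op": "send_rows", "data": {"deltas": [[0.9, 1.8, 0, 0, 0, 0.02], [3.2, 6.3, 0, 0, 0, 0.05], [5.6, 11.2, 0, 0, 0, 0.09], [8, 16, 0, 0, 0, 0.13], [10.4, 20.8, 0, 0, 0, 0.16]]}}

```text
clock: 17.85
tool_pos: [0.5582, -0.1628, 0.1165]
ee_rot: [[0.99, -0.144, -0.002], [-0.144, -0.99, 0.0], [-0.002, 0.0, -1.0]]
wrist_force: [1.6, 0.6, -4.5]
grip_width: 0.591
```

{"op": "send_rows", "data": {"deltas": [[2, 4, 0, 0, 0, 0.02], [3, 6, 0, 0, 0, 0.03], [3, 6, 0, 0, 0, 0.03], [3, 6, 0, 0, 0, 0.03], [3, 6, 0, 0, 0, 0.03]]}}

```text
clock: 18.48
tool_pos: [0.5794, -0.2228, 0.1178]
ee_rot: [[0.985, -0.17, -0.0], [-0.17, -0.985, 0.0], [-0.0, -0.0, -1.0]]
wrist_force: [-0.4, 0.4, -5.2]
grip_width: 0.587
```

Run:
```python
from mv import *
for n in("top","scene"):
    im=manip.snapshot(n);cv2.imwrite(f"pics/{n}9.png",im[:,:,::-1])
s=manip.read_state();print(s["clock"],s["tool_pos"],s["wrist_force"],s["grip_width"])
print(np.rad2deg(np.arctan2(s["ee_rot"][1,0],s["ee_rot"][0,0])))
print(go(.5961,-.2279,.016,-10.6))
im=cv2.imread("pics/scene9.png")
cv2.imwrite("pics/scene9z.png",cv2.resize(im[90:230,250:410],None,fx=5,fy=4.2,interpolation=cv2.INTER_CUBIC))
im=cv2.imread("pics/top9.png")
cv2.imwrite("pics/top9z.png",cv2.resize(im[130:290,270:430],None,fx=3.7,fy=3.7,interpolation=cv2.INTER_CUBIC))
```

```text
18.575 [ 0.57952415 -0.22312808  0.11805521] [-0.73441929  0.10649098 -4.78830496] 0.591226646487087
-9.803975995751198
[1.714, 0.189, 10.206, -0.0, -0.0, 0.014]
```

View pics/scene9z.png

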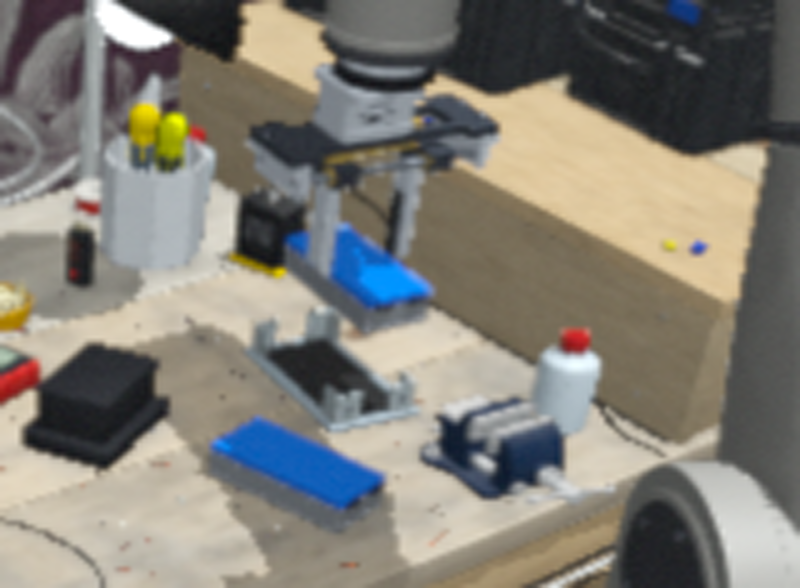

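View pics/top9z.png

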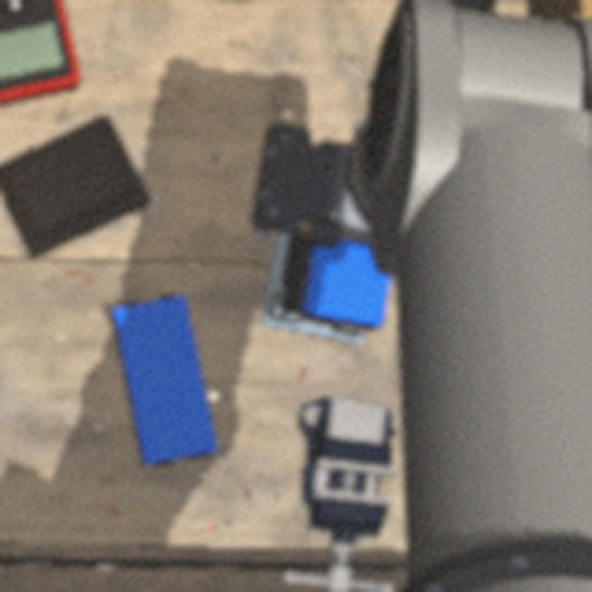

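{"op": "send_rows", "data": {"deltas": [[0.8, 0.1, 1, 0, 0, 0.014], [1.7, 0.19, 3, 0, 0, 0.014], [1.7, 0.19, 5, 0, 0, 0.014], [1.7, 0.19, 6, 0, 0, 0.014], [1.7, 0.19, 6, 0, 0, 0.014]]}}

```text
clock: 19.2
tool_pos: [0.5952, -0.2284, 0.0567]
ee_rot: [[0.983, -0.185, -0.002], [-0.185, -0.983, 0.001], [-0.002, -0.0, -1.0]]
wrist_force: [-0.1, 0.7, -4.1]
grip_width: 0.586
```

Run:
```python
from mv import *
manip.snapshot("top")
for n in("top","scene"):
    im=manip.snapshot(n);cv2.imwrite(f"pics/{n}10.png",im[:,:,::-1])
s=manip.read_state();print(s["clock"],s["tool_pos"],s["wrist_force"],s["grip_width"])
print(np.rad2deg(np.arctan2(s["ee_rot"][1,0],s["ee_rot"][0,0])))
print(go(.5961,-.2279,.014,-10.6))
im=cv2.imread("pics/scene10.png")
# draw predicted lid outline for case at expected pose
c=s["tool_pos"];R=s["ee_rot"]
for n in("scene","top"):
    im=cv2.imread(f"pics/{n}10.png"); K=4
    x0,y0=((250,90) if n=="scene" else (300,140))
    big=cv2.resize(im[y0:y0+140,x0:x0+160],None,fx=K,fy=K,interpolation=cv2.INTER_CUBIC)
    P=[c+R[:,0]*(a*.06-.0009)+R[:,1]*b*.028+[0,0,.028] for a,b in((1,1),(1,-1),(-1,-1),(-1,1))]
    uv=(proj(n,np.array(P))-[x0,y0]+.5)*K
    cv2.polylines(big,[uv.astype(np.int32)],True,(0,255,255),1)
    B=np.array([.5952,-.2266]);a=np.deg2rad(-10.6);r=np.array([[np.cos(a),-np.sin(a)],[np.sin(a),np.cos(a)]])
    Q=[np.r_[B+r@[i*.0725,j*.0405],.006] for i,j in((1,1),(1,-1),(-1,-1),(-1,1))]
    uv=(proj(n,np.array(Q))-[x0,y0]+.5)*K
    cv2.polylines(big,[uv.astype(np.int32)],True,(0,255,0),1)
    cv2.imwrite(f"pics/{n}10z.png",big)
```

```text
19.35 [ 0.59631247 -0.22880909  0.05854748] [ 0.39778122  0.41190448 -5.16968919] 0.5888609730786497
-10.674296351751055
[-0.042, -0.086, 4.455, 0.0, -0.001, -0.001]
```

View pics/scene10z.png

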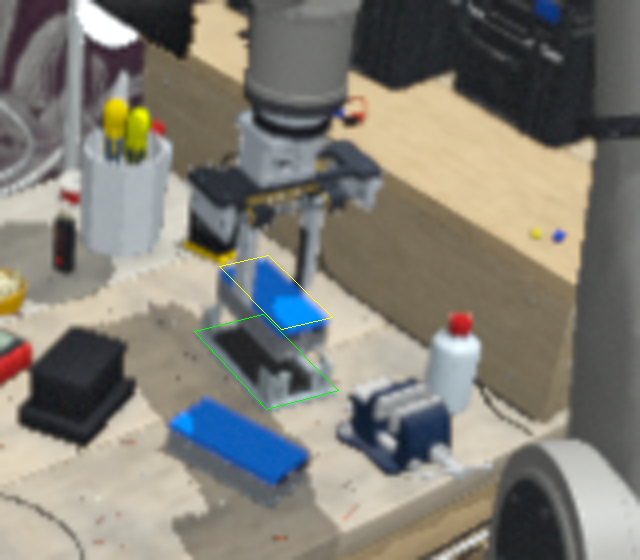

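View pics/top10z.png

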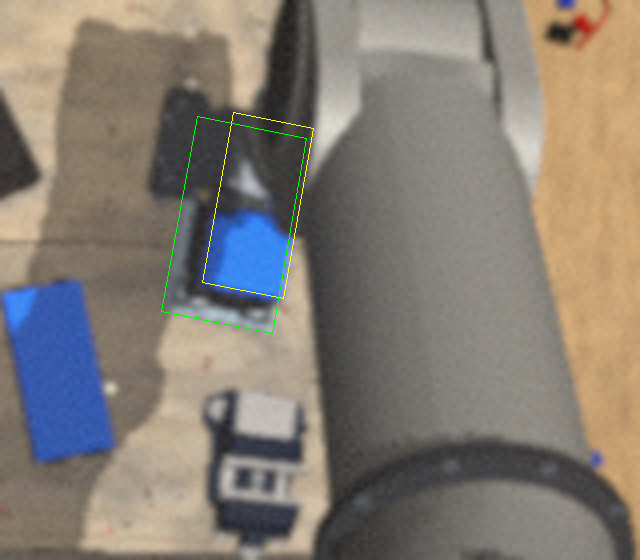

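{"op": "send_rows", "data": {"deltas": [[-0.04, -0.06, 0, 0, 0, 0], [-0.04, -0.06, 0.8, 0, 0, 0], [-0.04, -0.06, 1.6, 0, 0, 0], [-0.04, -0.06, 2.1, 0, 0, 0], [-0.04, -0.06, 2.4, 0, 0, 0]]}}

```text
clock: 19.98
tool_pos: [0.5955, -0.2279, 0.0333]
ee_rot: [[0.983, -0.185, -0.001], [-0.185, -0.983, 0.0], [-0.001, -0.0, -1.0]]
wrist_force: [0.5, -0.1, -4.8]
grip_width: 0.59
```

Run:
```python
from mv import *
s=manip.read_state();print(s["clock"],s["tool_pos"],s["wrist_force"],s["moment"])
im=manip.snapshot("scene")
s=manip.read_state();print(s["clock"],s["tool_pos"],s["wrist_force"],s["moment"])
cv2.imwrite("pics/scene11z.png",cv2.resize(im[120:220,270:370,::-1],None,fx=6,fy=6,interpolation=cv2.INTER_CUBIC))
print(go(.5961,-.2279,.014,-10.6))
```

```text
19.975 [ 0.59547743 -0.22792468  0.03330387] [ 0.47793888 -0.10475077 -4.83788983] [-0.01219908  0.01366776  0.08315856]
20.025 [ 0.59542012 -0.22794012  0.03315572] [-0.46524893  0.51030675 -5.80315613] [ 0.06548775  0.11644831 -0.02270903]
[0.067, -0.016, 1.916, -0.0, 0.001, -0.001]
```

View pics/scene11z.png

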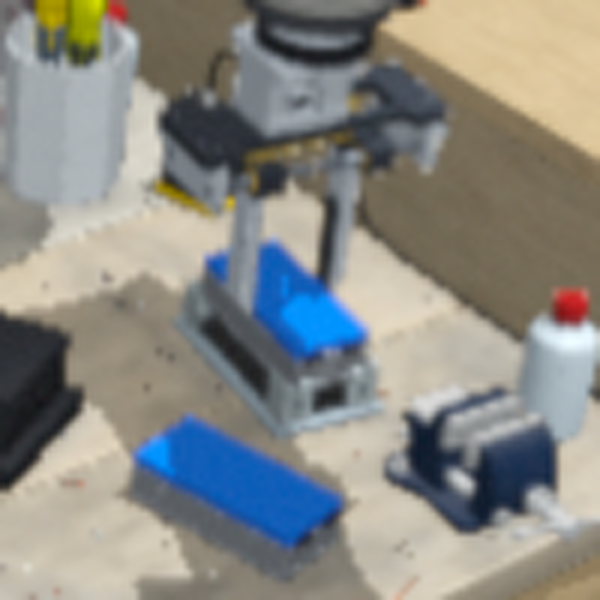

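It's between the angles with no contact force. I'll lower it the rest of the way.

{"op": "send_rows", "data": {"deltas": [[0.04, 0, 0.6, 0, 0, 0], [0.04, 0, 1.2, 0, 0, 0], [0.04, 0, 1.7, 0, 0, 0], [0.04, 0, 1.9, 0, 0, 0], [0.04, 0, 1.95, 0, 0, 0]]}}

```text
clock: 20.65
tool_pos: [0.596, -0.2281, 0.0143]
ee_rot: [[0.983, -0.185, -0.0], [-0.185, -0.983, 0.0], [-0.0, -0.0, -1.0]]
wrist_force: [0.0, 0.5, -5.6]
grip_width: 0.59
```

Run:
```python
from mv import *
s=manip.read_state();print(s["clock"],s["tool_pos"],s["wrist_force"],s["moment"])
```

```text
20.65 [ 0.5960353  -0.22809095  0.01432558] [ 0.03032245  0.45664742 -5.64576715] [ 0.00919354 -0.00060592  0.00890811]
```

Still bearing its weight, so it's about 0.5–1 mm above the plate. I'll lower it a touch and release.

{"op": "send_rows", "data": {"deltas": [[0, 0, 0.05, 0, 0, 0], [0, 0, 0.08, 0, 0, 0], [0, 0, 0.08, 0, 0, 0], [0, 0, 0.08, 0, 0, 0], [0, 0, 0.08, 0, 0, 0]]}}

```text
clock: 21.28
tool_pos: [0.5962, -0.2281, 0.0142]
ee_rot: [[0.983, -0.185, 0.0], [-0.185, -0.983, -0.0], [0.0, 0.0, -1.0]]
wrist_force: [-3.3, 1.8, 6.9]
grip_width: 0.593
```

{"op": "send_rows", "data": {"deltas": [[0, 0, 0, 0, 0, 0], [0, 0, 0, 0, 0, 0], [0, 0, 0, 0, 0, 0], [0, 0, 0, 0, 0, 0], [0, 0, -1, 0, 0, 0]], "hand": 100}}

```text
clock: 21.9
tool_pos: [0.5956, -0.2279, 0.0234]
ee_rot: [[0.983, -0.185, -0.001], [-0.185, -0.983, 0.001], [-0.001, -0.0, -1.0]]
wrist_force: [0.7, -0.8, -0.2]
grip_width: 1.0
```

{"op": "send_rows", "data": {"deltas": [[0, 0, -3, 0, 0, 0], [0, 0, -7, 0, 0, 0], [0, 0, -12, 0, 0, 0], [0, -4, -14, 0, 0, 0], [-1.5, -9, -14, 0, 0, 0]]}}

```text
clock: 22.52
tool_pos: [0.5995, -0.1368, 0.1663]
ee_rot: [[0.982, -0.187, 0.004], [-0.187, -0.982, -0.001], [0.004, 0.0, -1.0]]
wrist_force: [0.4, 0.7, -0.1]
grip_width: 0.996
```

Run:
```python
from mv import *
s=manip.read_state();print(s["clock"],s["tool_pos"],s["wrist_force"],s["grip_width"])
print(go(.4075,.211,.16,10.2),go(.4075,.211,.008,10.2))
```

```text
22.525 [ 0.59950464 -0.13684738  0.16633275] [ 0.4106407   0.71573928 -0.13155495] 0.9961180528107555
[-25.375, -30.575, 0.526, 0.001, -0.004, -0.366] [-25.438, -30.576, 15.726, 0.001, -0.004, -0.366]
```

{"op": "send_rows", "data": {"deltas": [[-3.5, -4.2, 0, 0, 0, -0.05], [-7.2, -8.7, 0, 0, 0, -0.11], [-11, -13.2, 0, 0, 0, -0.17], [-14.6, -17.6, 0, 0, 0, -0.23], [-18.3, -22, 0, 0, 0, -0.3]]}}

```text
clock: 23.15
tool_pos: [0.458, 0.1147, 0.1645]
ee_rot: [[0.993, 0.116, 0.001], [0.116, -0.993, -0.0], [0.001, 0.0, -1.0]]
wrist_force: [1.9, 0.0, 0.8]
grip_width: 1.001
```

{"op": "send_rows", "data": {"deltas": [[-4, -3.5, 0, 0, 0, -0.03], [-7.5, -6.5, 2, 0, 0, -0.066], [-9.4, -6, 4, 0, 0, -0.066], [-9.4, -6, 5, 0, 0, -0.066], [-9.4, -6, 5, 0, 0, -0.066]]}}

```text
clock: 23.78
tool_pos: [0.3594, 0.1622, 0.1138]
ee_rot: [[0.984, 0.178, 0.0], [0.178, -0.984, 0.0], [0.0, -0.0, -1.0]]
wrist_force: [-0.4, -0.2, 1.8]
grip_width: 1.004
```

Run:
```python
from lf import *
from mv import go
im=manip.snapshot("top");cv2.imwrite(f"pics/top12.png",im[:,:,::-1])
s=manip.read_state();print(s["clock"],s["tool_pos"],s["wrist_force"],s["grip_width"])
print(go(.4075,.211,.008,10.2))
print("on base",lidfit("top",im,(.5955,-.228),-10.6,z=.042))
print("c3",lidfit("top",im,(.485,-.097),12))
print("c1",lidfit("top",cv2.imread("pics/top8.png")[:,:,::-1].copy(),(.407,.211),10.4,L=.12))
o=cv2.resize(im[130:290,300:430,::-1],None,fx=4,fy=3.7,interpolation=cv2.INTER_CUBIC);cv2.imwrite("pics/top12z.png",o)
im=manip.snapshot("scene");cv2.imwrite("pics/scene12.png",im[:,:,::-1])
cv2.imwrite("pics/scene12z.png",cv2.resize(im[110:290,200:400,::-1],None,fx=4,fy=3.3,interpolation=cv2.INTER_CUBIC))
```

```text
23.825 [0.35965614 0.16241695 0.11414225] [ 0.41146968 -0.05174434 -0.49858733] 0.9969136772546224
[5.568, -3.922, 10.619, -0.001, -0.0, 0.001]
on base (array([ 594.87, -227.27]), np.float64(-10.41), np.float64(121.5), np.float64(57.8))
c3 (array([485.12, -96.82]), np.float64(12.04), np.float64(121.2), np.float64(56.9))
c1 (array([407.83, 209.78]), np.float64(10.63), np.float64(121.8), np.float64(56.6))
```

View pics/top12z.png

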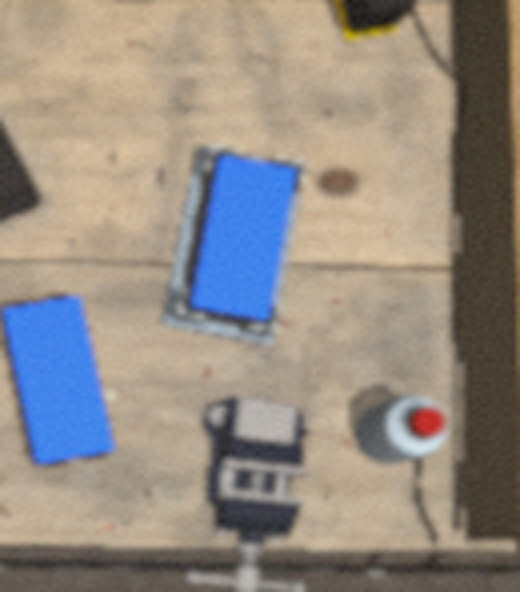

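View pics/scene12z.png

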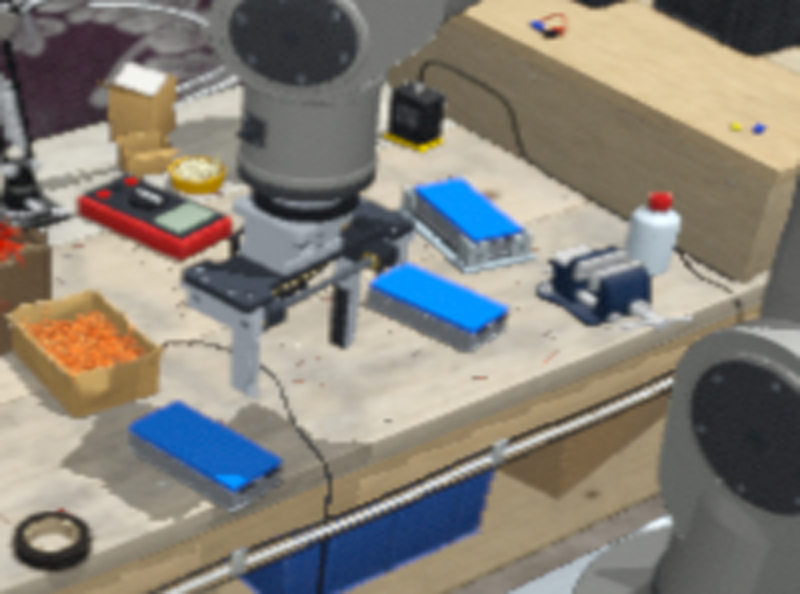

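{"op": "send_rows", "data": {"deltas": [[2.5, -2, 0, 0, 0, 0], [5.6, -3.9, 1, 0, 0, 0], [5.6, -3.9, 3, 0, 0, 0], [5.6, -3.9, 4, 0, 0, 0], [5.6, -3.9, 4, 0, 0, 0]]}}

```text
clock: 24.5
tool_pos: [0.4067, 0.2102, 0.0735]
ee_rot: [[0.984, 0.178, -0.001], [0.178, -0.984, -0.0], [-0.001, 0.0, -1.0]]
wrist_force: [-0.1, 0.1, 1.5]
grip_width: 1.002
```

Run:
```python
from mv import *
s=manip.read_state();print(s["clock"],s["tool_pos"],s["wrist_force"],s["grip_width"])
print(go(.4077,.2109,.008,10.4))
```

```text
24.5 [0.40667647 0.21021365 0.07348128] [-0.11030729  0.12586444  1.46221216] 1.001802779994968
[0.119, -0.05, 6.548, 0.0, 0.001, -0.002]
```

{"op": "send_rows", "data": {"deltas": [[0.08, -0.05, 2, 0, 0, 0], [0.08, -0.05, 4, 0, 0, 0], [0.08, -0.05, 5.7, 0, 0, 0], [0.08, -0.05, 6.4, 0, 0, 0], [0.08, -0.05, 6.5, 0, 0, 0]]}}

```text
clock: 25.12
tool_pos: [0.4075, 0.2112, 0.0087]
ee_rot: [[0.984, 0.179, -0.0], [0.179, -0.984, -0.0], [-0.0, 0.0, -1.0]]
wrist_force: [0.0, -0.0, 0.9]
grip_width: 1.0
```

{"op": "send_rows", "data": {"deltas": [[0, 0, 0, 0, 0, 0], [0, 0, 0, 0, 0, 0], [0, 0, 0, 0, 0, 0], [0, 0, 0, 0, 0, 0], [0, 0, 0, 0, 0, 0]], "hand": 0}}

```text
clock: 25.75
tool_pos: [0.4076, 0.2112, 0.0088]
ee_rot: [[0.984, 0.179, 0.0], [0.179, -0.984, 0.0], [0.0, -0.0, -1.0]]
wrist_force: [-0.1, -0.8, 2.8]
grip_width: 0.587
```

{"op": "send_rows", "data": {"deltas": [[0, 0, -1.5, 0, 0, 0], [0, 0, -4, 0, 0, 0], [0, 0, -8, 0, 0, 0], [0, 0, -12, 0, 0, 0], [0, 0, -14, 0, 0, 0]]}}

```text
clock: 26.38
tool_pos: [0.4079, 0.2117, 0.1515]
ee_rot: [[0.984, 0.179, 0.002], [0.179, -0.984, 0.001], [0.003, -0.001, -1.0]]
wrist_force: [0.1, -0.2, -1.4]
grip_width: 0.591
```

Run:
```python
from mv import *
s=manip.read_state();print(s["clock"],s["tool_pos"],s["wrist_force"],s["grip_width"])
print(go(.5953,-.2279,.15,-10.6))
```

```text
26.375 [0.40793223 0.21169007 0.15150546] [ 0.13946775 -0.1705626  -1.41586324] 0.5905736941520559
[10.559, 46.604, 0.154, -0.001, -0.002, 0.365]
```

{"op": "send_rows", "data": {"deltas": [[0.5, 2, 0, 0, 0, 0.02], [1.5, 6.5, 0, 0, 0, 0.05], [2.6, 11.5, 0, 0, 0, 0.09], [3.8, 17, 0, 0, 0, 0.13], [5.1, 22.5, 0, 0, 0, 0.175]]}}

```text
clock: 27.0
tool_pos: [0.4978, -0.004, 0.1482]
ee_rot: [[1.0, 0.002, -0.001], [0.002, -1.0, -0.0], [-0.001, 0.0, -1.0]]
wrist_force: [0.6, -0.0, -1.1]
grip_width: 0.588
```

Run:
```python
from mv import *
s=manip.read_state();print(s["clock"],s["tool_pos"],s["wrist_force"],s["grip_width"])
print(go(.5953,-.2279,.15,-10.6))
```

```text
27.0 [ 0.49777146 -0.00397999  0.1482105 ] [ 0.58782464 -0.00716289 -1.12034102] 0.5878118107204249
[9.699, 22.415, -0.184, 0.0, 0.001, 0.187]
```

{"op": "send_rows", "data": {"deltas": [[2.3, 5.3, 0, 0, 0, 0.045], [4.6, 10.6, 0, 0, 0, 0.09], [6.8, 15.8, 0, 0, 0, 0.135], [8.6, 20, 0, 0, 0, 0.17], [9.7, 22.4, 0, 0, 0, 0.187]]}}

```text
clock: 27.62
tool_pos: [0.5951, -0.2284, 0.1474]
ee_rot: [[0.983, -0.185, -0.002], [-0.185, -0.983, 0.0], [-0.002, 0.0, -1.0]]
wrist_force: [0.2, 0.9, -1.2]
grip_width: 0.589
```

{"op": "send_rows", "data": {"deltas": [[0, 0, 1, 0, 0, 0], [0, 0, 3, 0, 0, 0], [0, 0, 4, 0, 0, 0], [0, 0, 4.5, 0, 0, 0], [0, 0, 4.5, 0, 0, 0]]}}

```text
clock: 28.25
tool_pos: [0.5959, -0.2242, 0.1035]
ee_rot: [[0.984, -0.181, -0.0], [-0.181, -0.984, 0.0], [-0.0, -0.0, -1.0]]
wrist_force: [0.4, -0.5, -2.5]
grip_width: 0.584
```

Run:
```python
from mv import *
s=manip.read_state();print(s["clock"],s["tool_pos"],s["wrist_force"],s["grip_width"])
im=manip.snapshot("scene")
s=manip.read_state();print(s["clock"],s["tool_pos"],s["wrist_force"],s["moment"])
print(np.rad2deg(np.arctan2(s["ee_rot"][1,0],s["ee_rot"][0,0])))
cv2.imwrite("pics/scene13z.png",cv2.resize(im[100:220,250:370,::-1],None,fx=5,fy=5,interpolation=cv2.INTER_CUBIC))
print(go(.5953,-.2279,.0508,-10.6))
```

```text
28.25 [ 0.59593043 -0.22424853  0.10348083] [ 0.42093633 -0.54368624 -2.48617749] 0.5841657345867015
28.3 [ 0.59615708 -0.22441184  0.10385635] [-0.1756808   0.35393963 -1.10237246] [0.08789913 0.00196108 0.02641754]
-10.420586800914098
[-0.023, 0.359, 5.306, -0.0, -0.0, 0.003]
```

View pics/scene13z.png

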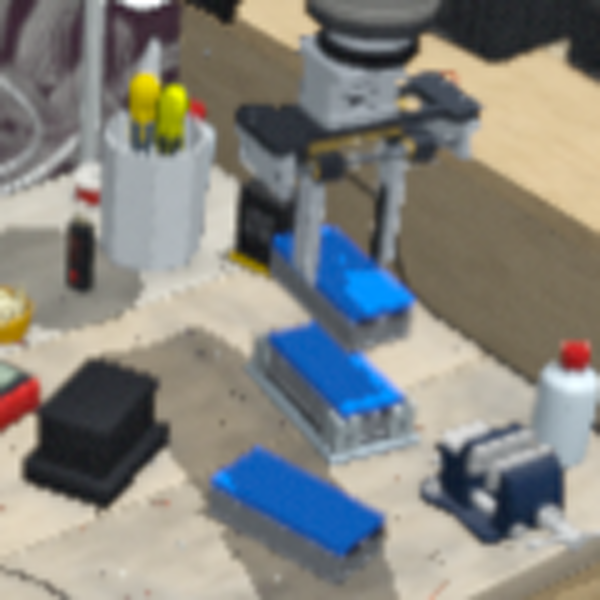

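{"op": "send_rows", "data": {"deltas": [[0, 0.2, 1, 0, 0, 0], [0, 0.33, 2.5, 0, 0, 0], [0, 0.33, 3.6, 0, 0, 0], [0, 0.33, 4.2, 0, 0, 0], [0, 0.33, 4.2, 0, 0, 0]]}}

```text
clock: 28.92
tool_pos: [0.5952, -0.2277, 0.061]
ee_rot: [[0.983, -0.181, -0.001], [-0.181, -0.983, 0.0], [-0.001, -0.0, -1.0]]
wrist_force: [0.8, -0.7, -2.0]
grip_width: 0.588
```

Run:
```python
from mv import *
im=manip.snapshot("top");im=manip.snapshot("top")
s=manip.read_state();print(s["clock"],s["tool_pos"],s["wrist_force"])
print(np.rad2deg(np.arctan2(s["ee_rot"][1,0],s["ee_rot"][0,0])))
print(go(.5953,-.2279,.0508,-10.6))
n="top";c=s["tool_pos"];R=s["ee_rot"];K=5;x0,y0=310,150
big=cv2.resize(im[y0:y0+100,x0:x0+100,::-1],None,fx=K,fy=K,interpolation=cv2.INTER_CUBIC)
P=[c+R[:,0]*(a*.06)+R[:,1]*b*.028+[0,0.0008,.0272] for a,b in((1,1),(1,-1),(-1,-1),(-1,1))]
uv=(proj(n,np.array(P))-[x0,y0]+.5)*K
cv2.polylines(big,[uv.astype(np.int32)],True,(0,255,255),1)
cv2.imwrite(f"pics/top14z.png",big)
```

```text
29.025 [ 0.59564689 -0.22785495  0.06184341] [ 0.88229204 -0.18255391 -1.02713607]
-10.437530432896642
[-0.034, 0.011, 1.104, -0.0, -0.0, 0.003]
```

View pics/top14z.png

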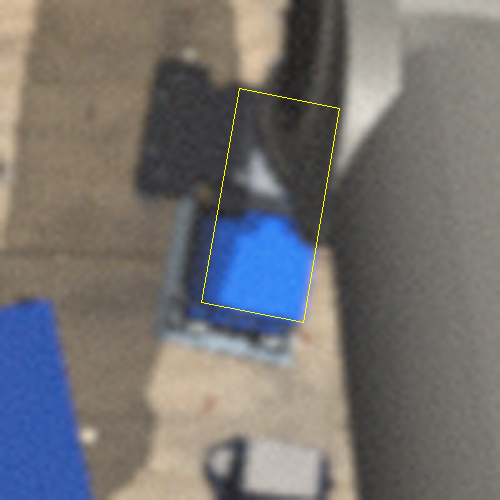

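The hover position matches the prediction to within about 1 mm. I'll lower the case.

{"op": "send_rows", "data": {"deltas": [[-0.02, 0, 0.4, 0, 0, 0], [-0.02, 0, 0.8, 0, 0, 0], [-0.02, 0, 1, 0, 0, 0], [-0.02, 0, 1.08, 0, 0, 0], [-0.02, 0, 1.08, 0, 0, 0]]}}

```text
clock: 29.65
tool_pos: [0.5953, -0.2279, 0.0509]
ee_rot: [[0.983, -0.181, 0.0], [-0.181, -0.983, 0.0], [0.0, -0.0, -1.0]]
wrist_force: [0.6, -0.7, -1.7]
grip_width: 0.588
```

Run:
```python
from mv import *
s=manip.read_state();print(s["clock"],s["tool_pos"],s["wrist_force"],s["moment"])
print(go(.5953,-.2279,.0508,-10.6))
```

```text
29.65 [ 0.5952663  -0.22786219  0.05086143] [ 0.59160642 -0.70564238 -1.66166213] [0.04543579 0.0286306  0.02129173]
[0.004, 0.003, 0.006, -0.0, -0.0, 0.003]
```

Not touching yet, so I'll lower it another 0.8 mm before release.

{"op": "send_rows", "data": {"deltas": [[0, 0, 0.05, 0, 0, 0], [0, 0, 0.08, 0, 0, 0], [0, 0, 0.08, 0, 0, 0], [0, 0, 0.08, 0, 0, 0], [0, 0, 0.08, 0, 0, 0]]}}

```text
clock: 30.28
tool_pos: [0.5954, -0.2278, 0.0508]
ee_rot: [[0.983, -0.181, 0.0], [-0.181, -0.983, -0.0], [0.0, 0.0, -1.0]]
wrist_force: [-4.1, 0.8, 9.2]
grip_width: 0.589
```

{"op": "send_rows", "data": {"deltas": [[0, 0, 0, 0, 0, 0], [0, 0, 0, 0, 0, 0], [0, 0, 0, 0, 0, 0], [0, 0, 0, 0, 0, 0], [0, 0, 0, 0, 0, 0]], "hand": 100}}

```text
clock: 30.9
tool_pos: [0.5952, -0.2278, 0.05]
ee_rot: [[0.983, -0.181, -0.0], [-0.181, -0.983, 0.0], [-0.0, -0.0, -1.0]]
wrist_force: [0.6, -0.1, -0.0]
grip_width: 0.997
```

{"op": "send_rows", "data": {"deltas": [[0, 0, -1, 0, 0, 0], [0, 0, -4, 0, 0, 0], [0, 0, -8, 0, 0, 0], [0, 0, -12, 0, 0, 0], [0, 0, -14, 0, 0, 0]]}}

```text
clock: 31.52
tool_pos: [0.596, -0.228, 0.1929]
ee_rot: [[0.983, -0.181, 0.003], [-0.181, -0.983, -0.001], [0.003, 0.0, -1.0]]
wrist_force: [0.6, -0.1, -1.1]
grip_width: 1.003
```

{"op": "send_rows", "data": {"deltas": [[-1, -4, 0, 0, 0, 0], [-3, -9, 0, 0, 0, 0], [-5, -14, 0, 0, 0, 0], [-7, -19, 0, 0, 0, 0], [-9, -24, 0, 0, 0, 0]]}}

```text
clock: 32.15
tool_pos: [0.5494, 0.0261, 0.19]
ee_rot: [[0.983, -0.181, -0.0], [-0.181, -0.983, -0.0], [-0.0, 0.0, -1.0]]
wrist_force: [0.6, 0.7, -0.3]
grip_width: 1.003
```

{"op": "send_rows", "data": {"deltas": [[-1, -3, 0, 0, 0, 0], [-2, -6, 0, 0, 0, 0], [-2, -8, 0, 0, 0, 0], [-2, -8, 0, 0, 0, 0], [-2, -8, 0, 0, 0, 0]]}}

```text
clock: 32.78
tool_pos: [0.5449, 0.1059, 0.1898]
ee_rot: [[0.983, -0.182, -0.001], [-0.182, -0.983, -0.0], [-0.0, 0.0, -1.0]]
wrist_force: [-0.1, -0.2, 0.1]
grip_width: 0.999
```

Run:
```python
from lf import *
im=manip.snapshot("top");cv2.imwrite(f"pics/top15.png",im[:,:,::-1])
s=manip.read_state();print(s["clock"],s["tool_pos"],s["wrist_force"],s["grip_width"])
print("top",lidfit("top",im,(.5955,-.228),-10.6,z=.078),"bottom was 594.87 -227.27 -10.41")
print("c3",lidfit("top",im,(.485,-.097),12))
b=manip.snapshot("scene");cv2.imwrite("pics/scene15.png",b[:,:,::-1])
cv2.imwrite("pics/scene15z.png",cv2.resize(b[110:290,200:400,::-1],None,fx=4,fy=3.3,interpolation=cv2.INTER_CUBIC))
cv2.imwrite("pics/top15z.png",cv2.resize(im[100:290,120:430,::-1],None,fx=2.5,fy=2.5,interpolation=cv2.INTER_CUBIC))
```

```text
32.825 [0.54492478 0.10566718 0.18985653] [ 0.2435251  -0.37553119  0.1577774 ] 0.9989090638381286
top (array([ 594.6 , -226.31]), np.float64(-10.14), np.float64(121.2), np.float64(56.6)) bottom was 594.87 -227.27 -10.41
c3 (array([485.12, -96.82]), np.float64(12.05), np.float64(121.2), np.float64(56.9))
```

View pics/scene15z.png

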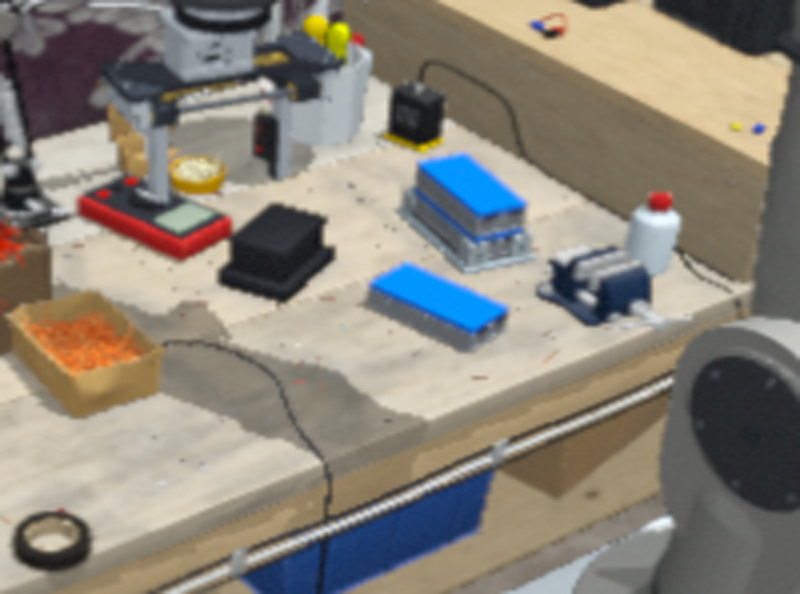

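View pics/top15z.png

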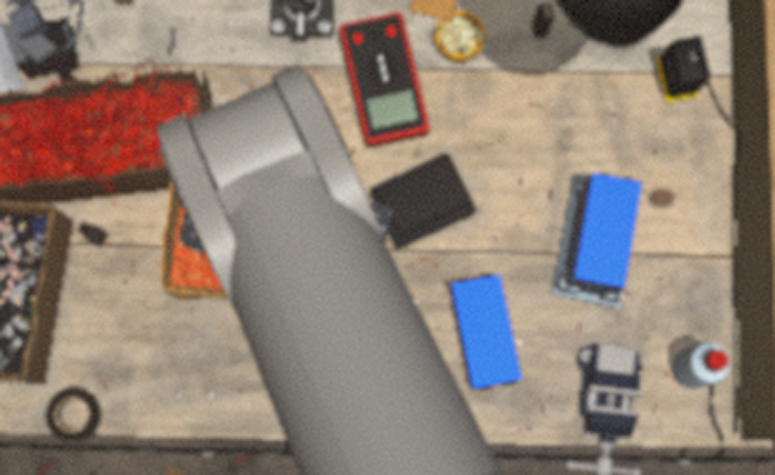

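Run:
```python
from plant import manip
print(manip.hand_in()); s=manip.read_state(); print(s["clock"],s["wrist_force"])
```

```text
the job is handed in; nothing more can be done
None
the job is handed in; nothing more can be done
```

The job is done and handed in at about 33 s of the 70 s allowed; hand-in gave no verdict.

**Weights:** I hefted all three before packing. The left case read about 1.4 N (lightest), the middle one about 6.1 N (heaviest) and the right one about 3.3 N (middle weight). The 6.1 N reading is slightly above what the stated range allows. At the second lift that case read about 5.2 N, and the order is clear either way.

**Packing:** The heaviest case lies flat on the base between the steel corners, and it went in without touching them. The lightest is squarely on top of it. The middle one is back on the bench, within about 1 mm of where it started and clear of the base. No case was tipped.

**Last checks:**
- **Stack:** the top camera puts the two cases within about 1 mm and 0.3° of each other.
- **Bystanders:** in both final pictures the bottle, meter and tape look to be where they started. I judged this by eye and did not measure them.
- **Gripper:** it is empty, raised to 0.19 m and touching nothing, with the wrist force near zero.

**Disagreements:**
- **Base position:** the two cameras differed by 2–4 mm. I used the top camera, corrected by about 1 mm from where the gripped cases ended up.
- **One fit failed:** a lid measurement stopped with an error partway. I took that case's position from the first picture and its grip instead.

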